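# Put the stamp away and snap the airtight box shut

### The arm

A 7-joint arm with a two-finger parallel gripper is mounted at the origin on the work surface. World frame = base frame: x ahead of the robot, y to its left, z up, the work surface at z = 0. Lengths are in m, angles in rad, forces in N, time in s.
With the tool pointing down it reaches from about 0.425 to 0.925 m from the base axis. Payload 6.8 kg.
Tool frame: the origin (TCP) lies at the very end of the fingers, on their centre line; the grasp point (between the pads) lies 19 mm behind it (r.grip_depth is the distance from the TCP to the grasp point, in m); z points along the fingers, y is the direction in which the jaws open and shut (so a half turn about z gives the same grasp; the last joint's range is limited). The gripper opens to 85 mm and grips with 20 to 120 N. Pads are 22 mm wide; open, the fingers measure 114 mm over their backs; the gripper's body (76 mm by 85 mm) begins 54 mm behind the grasp point. The pads swing forward as they close: fully open they stand 13 mm farther back than shut.
Start: joints at [-1.286, 0.477, 0.022, 1.555, -0.011, 1.109, -0.083], TCP at [0.258, 0.624, 0.231] pointing down, gripper open.
Joint ranges: [-2.96, 2.96], [-0.34, 2.1], [-1.41, 1.46], [0.24, 2.44], [-1.37, 4.51], [0.17, 1.92], [-2.96, 2.96]. Speed limits (rad/s): [2.39, 2.39, 3.14, 3.14, 3.14, 3.14, 3.14].

### API

Orientations are given as a rotation vector (axis times angle).
In Python, from bench import r, grab_frame gives the robot as it stands. The module is installed in compiled form; this text tells all that it offers.
- The arm moves only by the tool play_rows, never from a script. Its argument "increments" is a list of rows, each a list of 7 numbers: the shift along the tool's x, y, z in mm, then the turn, a rotation vector about the tool's x, y, z in rad, then the closure in counts, from 0 (fully open) to 255 (shut). In form: [[tx, ty, tz, rx, ry, rz, claw], ...]. A call has 1 to 5 rows; each row shifts and turns the pose as measured when the row begins, along the tool's axes as they then stand; what a row does not reach is not made up. A row lasts 1/10 s, in which the tool goes at most 50 mm and 8.59 degrees, less where a joint would pass 70% of its speed; a pose out of reach is approached as far as the arm can. A call is refused whole if a number of a shift passes 50 or a number of a turn 0.15, either way. A call with a gripper value outside its range is refused whole. The fingers move at their own pace and stop on an object; "force" is the grip in N (left out, the last holds). Time passes only in rows, so rows that do not move let the fingers close. It gives the time, the measured TCP pose, the force and the opening at its end, in the units of the state.
- r.get_obs(): the state, without advancing time (a new reading comes with each control period).
- grab_frame(name): name is "scene" or "side" or "wrist"; returns a dict with "color" (420x560x3 uint8, blue, green, red), "depth" (420x560 float32, m along the optical axis (not along the pixel's ray), 0 where there is no reading), "K" (3x3 intrinsics, pixels), "T" (4x4, takes a point from camera to world coordinates). Camera axes: x right, y up, looking along -z (the intrinsics and any distortion apply to the point x, -y, -z); pixel columns grow to the right and rows downward; lengths in m; the calibration is good to about 2 mm. A picture is of the moment at which its call begins.
- r.hand_in(): hands the job in, once; it reports no verdict.
The state is a dict: "clock": time; "joints": joint angles; "qvel": joint speeds; "tau": joint torques, N m; "tcp_pos": TCP position; "orientation": TCP orientation; "contact_force": force on the tool from outside, world axes, zero at the start; "moment": the same for the moment, N m; "grip_width": finger opening in m.
Only numpy, scipy, OpenCV 4.12 (cv2) and the standard library are available. Lean on these libraries where they do the work, as an engineer would, in place of code of your own. Each camera call takes 0.05 s, during which the arm holds its last target.

### The job

The wooden hand stamp was left out on the craft desk: stand it upright on its rubber foot in the empty half of the open grey box, beside the ink pad. Then swing the white lid over and press its front edge down against the springy rubber seal, slowly and with no more than 28 N on the box at any time, until the spring catch snaps over the lid's tongue and keeps it shut by itself; then let go. Leave the mug, the glue bottle and the roll of tape where they are.

Things in the scene. Friction and masses are not known exactly. Their poses are not given: they have to be found in the camera images.
- stamp: Wooden hand stamp, loose, 60 mm tall, about 90 g. Foot block 52 (x) x 38 (y) mm, 22 mm high, dark rubber underneath; on it an upright wooden grip bar 42 (x) x 18 (y) mm, from 22 to 60 mm height, to be pinched across its 18 mm (along y). Origin: centre of the underside; z up when it stands properly.
- case: Grey plastic box 130 (x) x 190 (y) mm, 85 mm high, 5 mm walls, fixed to the desk, turned up to 0.35 rad. Origin: centre of its underside; x points from the front wall (catch, robot's side) to the rear (hinge), z up. A divider along x at y = +12 mm, 35 mm high; the +y half holds a flat ink pad. A steel catch, 30 mm wide, stands at mid front wall (x -78 to -95 mm, up to z = 110 to 119 mm).
- bay (a point): Centre of the floor of the box's empty half, where the stamp goes (z = 5 mm, case frame x = 0, y = -36 mm). Free room inside the seal ring: 52 mm to the front, 55 mm to the rear, 46 mm either way along y; keep the hand clear of the open lid at the rear. Axes as the case.
- lid_hinge (a point): Middle of the lid's hinge line, which runs along the case's y at its x = +68 mm, z = 89 mm. Fixed to the case, axes as the case.
- lid (a joint): Angle of the white lid, rad: 0 level, about 1.57 upright, at most 1.9. Flat plate reaching 137 mm from the hinge line, 204 mm wide, 5 mm thick, 0.2 kg, with a 38 mm wide tongue at mid front edge. A stiff hinge: it stays where left. Catch and seal push back from 0.17 to 0.10 down; caught it rests at 0.01 to 0.075, which differs from box to box (8 mm at the edge) and can only be felt.
- lid_front (a point): Place to press: on the lid's outer face (top when shut), mid front edge, 11 mm in from it, 126 mm from the hinge line. The catch's ramp gives 3 to 7 N, then a first drop; 4 to 5 mm deeper the seal has grown to 13 to 18 N and the catch snaps (more force if nearer the hinge). Beyond that about 5 N more per mm. z out of the outer face, x from front edge to hinge.
- catch (a joint): How far the spring catch is pushed outwards (towards the front), in m: 0 at rest, up to about 0.006 while the tongue passes its ramp, back to 0 when it has snapped over the tongue.
- mug: White mug, 76 mm wide, 90 mm tall, with a handle; a bystander. Origin: centre of its underside.
- glue: White glue bottle with a cap, 44 mm wide, 120 mm tall; a bystander. Origin: centre of its underside.
- tape: Roll of tape lying flat, 80 mm across, 20 mm high; a bystander. Origin: centre of its underside.
Mind the look-alikes: they are no part of the job. Several things have the shape of the stamp; the one meant has the colours described above.

How it is judged:
On the way, in this order (a step that is already met when the one before it is completed fails the run):
1. the stamp stands upright on the floor of the empty half of the box, let go (x of stamp in the frame of case between -0.058 and 0.058 m and y of stamp in the frame of case between -0.09 and 0.01 m and z of stamp in the frame of case below 0.009 m and angle between stamp's own z axis and vertical below 0.15 rad and contact force between the fingers and stamp below 0.1 N), for 0.2 s.
2. the lid is down and the catch has snapped over its tongue (value of joint lid below 0.081 rad and value of joint catch below 0.0012 m), for 0.2 s.
At the end, for the whole second after the job is handed in: The stamp stands upright (within 0.15 rad) on the floor of the empty half of the box; the lid is held down by the catch (lid below 0.081 rad, the catch back within 1.2 mm of rest, over the tongue) with nothing moving and the robot clear (all of step 2 and x of stamp in the frame of case between -0.058 and 0.058 m and y of stamp in the frame of case between -0.09 and 0.01 m and z of stamp in the frame of case below 0.009 m and angle between stamp's own z axis and vertical below 0.15 rad and velocity of joint lid below 0.05 rad/s and linear speed of stamp below 0.02 m/s); the robot touches nothing.
It fails at once if the box, its lid or catch is pressed with more than 28 N (contact force between any of the fingers, the arm and case above 28 N).
It fails at once if the mug, the glue bottle or the tape is moved by more than 30 mm (distance of any of mug, glue, tape from where it was at the start of the episode above 0.03 m).
It also fails if it takes over 64 s, if anything falls off the work surface, if the arm or the gripper's body presses on something with over 40 N, if the wrist force passes 120 N, or if a joint passes its speed limit or range.

## Working session

There is one attempt and no reset: what is moved stays moved. The work goes in short steps, Python scripts to look and compute and a tool call to move; the robot and the scene stay as the last step left them, time stands still between calls to the robot, and variables do not carry over. Pictures are saved under pics/ and viewed, and the job is handed in when it is done.

Besides the shell and the picture viewer there is one more tool, called as a command line: name --pt "numbers of a row" for each row, then --argument value for the rest. play_rows: Moves the arm, as the interface text tells. Its arguments: {"type":"object","properties":{"increments":{"type":"array","items":{"type":"array","items":{"type":"number"}}},"force":{"type":"number"}},"required":["increments"]}

```bash
mkdir -p pics
python3 - <<'E'
from bench import r, grab_frame
import cv2, numpy as np
o=r.get_obs(); print(o)
for n in("scene","side","wrist"):
    f=grab_frame(n); cv2.imwrite(f"pics/a_{n}.png",f["color"]); np.savez(f"/tmp/a_{n}.npz",**f); print(n,f["K"].tolist(),np.round(f["T"],3).tolist(),(f["depth"]>0).mean())
E
```

```text
{'clock': 0.0, 'joints': array([-1.28610737,  0.47777368,  0.02232423,  1.55646985, -0.01150298,
        1.10925105, -0.08307097]), 'qvel': array([-0.00024519,  0.00091593,  0.00024504, -0.00039236, -0.00141314,
       -0.00182617, -0.00099164]), 'tau': array([ 7.23651337e-04, -5.96459091e+01,  1.60765573e+00, -2.81192422e+01,
        1.24157500e-02,  9.33847041e-03,  8.92821731e-06]), 'tcp_pos': array([0.25814677, 0.62305268, 0.23033534]), 'orientation': array([-6.12891459e-01, -3.08099622e+00,  2.76366138e-03]), 'contact_force': array([-0.54687297,  0.08407446,  0.53954724]), 'moment': array([ 0.03144848,  0.01553041, -0.02313042]), 'grip_width': 0.08521603186834871}
scene [[446.554194604922, 0.0, 282.26265187367153], [0.0, 446.554194604922, 206.92131103791579], [0.0, 0.0, 1.0]] [[-0.134, -0.755, 0.642, 1.254], [0.991, -0.111, 0.076, 0.054], [0.014, 0.647, 0.763, 1.016], [0.0, 0.0, 0.0, 1.0]] 0.9960246598639456
side [[434.9056799117416, 0.0, 276.4104195107756], [0.0, 434.9056799117416, 208.96667956244414], [0.0, 0.0, 1.0]] [[0.999, 0.025, -0.037, 0.427], [-0.044, 0.559, -0.828, -0.81], [0.0, 0.829, 0.56, 0.594], [0.0, 0.0, 0.0, 1.0]] 0.9957780612244898
wrist [[331.25064670991713, 0.0, 278.2185829253241], [0.0, 331.25064670991713, 211.06778412183482], [0.0, 0.0, 1.0]] [[0.383, -0.881, -0.278, 0.187], [0.924, 0.365, 0.116, 0.653], [-0.001, -0.301, 0.954, 0.373], [0.0, 0.0, 0.0, 1.0]] 0.9960331632653061
```

View pics/a_scene.png

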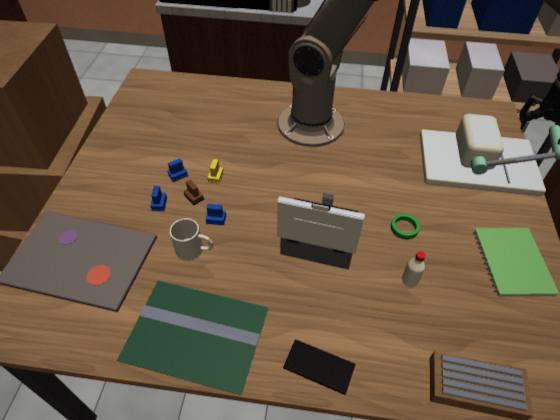

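View pics/a_side.png

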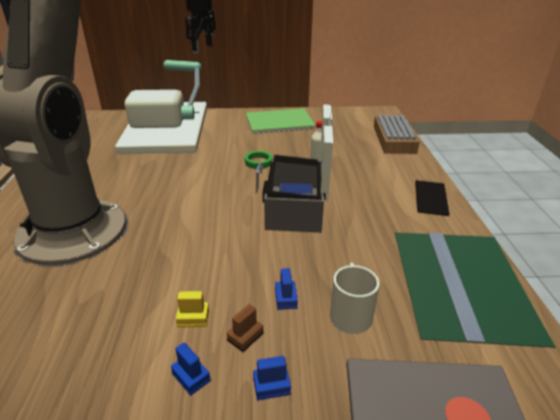

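View pics/a_wrist.png

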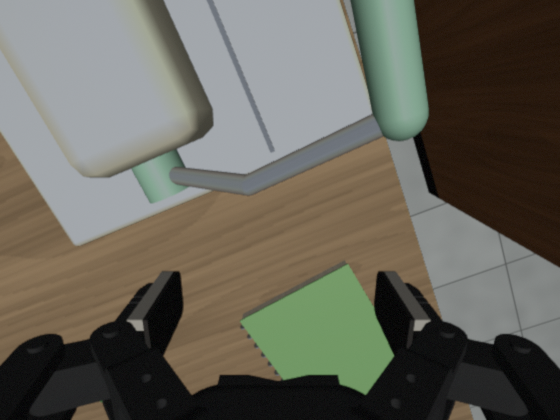

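The brown stamp is at scene (194,192) and side (245,327). The look-alikes in the scene view are blue at (177,169), (158,199) and (216,214), and yellow at (215,171). Brown matches the wooden description. The lid stands open, near upright, at scene (318,225). The mug is at (187,240), the glue at (414,270) and the tape at (405,227). Next I'll take close crops and measure.

```bash
cat > h.py <<'E'
import numpy as np, cv2
from bench import r, grab_frame
def cloud(f):
    K,T,d=f["K"],f["T"],f["depth"]
    v,u=np.mgrid[:d.shape[0],:d.shape[1]]
    p=np.stack([(u-K[0,2])*d/K[0,0],-(v-K[1,2])*d/K[1,1],-d],-1)
    return p@T[:3,:3].T+T[:3,3]
def tool():
    o=r.get_obs(); return o,cv2.Rodrigues(o["orientation"])[0]
E
python3 - <<'E'
import numpy as np,cv2
from h import *
out=[]
for n,(x0,y0,x1,y1) in (("scene",(150,150,250,225)),("side",(150,260,310,400))):
    f=dict(np.load(f"/tmp/a_{n}.npz")); c=f["color"]; out.append(cv2.resize(c[y0:y1,x0:x1],(400,300)))
    P=cloud(f); hsv=cv2.cvtColor(c,cv2.COLOR_BGR2HSV)
    m=np.zeros(c.shape[:2],bool)
    m[y0:y1,x0:x1]=True
    m&=(P[...,2]>0.008)
    k,l,s,cc=cv2.connectedComponentsWithStats(m.astype(np.uint8))
    for i in range(1,k):
        if s[i,4]<40: continue
        q=P[l==i]; t=q[q[:,2]>q[:,2].max()-0.006]
        print(n,cc[i].round(),s[i,4],"hsv",np.median(hsv[l==i],0),"zmax",q[:,2].max().round(3),"top mean",t.mean(0).round(4))
        if n=="scene" or 1:
            print("   all rect",cv2.minAreaRect((q[:,:2]*1000).astype(np.float32)),"top rect",cv2.minAreaRect((t[:,:2]*1000).astype(np.float32)))
cv2.imwrite("pics/crop1.png",np.hstack(out))
E
```

```text
scene [176. 169.] 292 hsv [111.  205.   84.5] zmax 0.063 top mean [ 0.3166 -0.3916  0.0596]
   all rect ((316.1080627441406, -390.63360595703125), (42.62678527832031, 52.331565856933594), 36.947513580322266) top rect ((315.3983459472656, -392.4601135253906), (22.097057342529297, 40.1387939453125), 44.4947509765625)
scene [215. 171.] 246 hsv [ 25. 183. 147.] zmax 1.016 top mean [1.2536 0.0536 1.0163]
   all rect ((772.174072265625, -124.04042053222656), (1025.109130859375, 49.34060287475586), 17.496198654174805) top rect ((1253.599365234375, 53.58429718017578), (0.0, 0.0), 0.0)
scene [193. 191.] 273 hsv [ 12. 164.  82.] zmax 1.016 top mean [1.2536 0.0536 1.0163]
   all rect ((810.6800537109375, -124.08268737792969), (953.0106811523438, 52.377532958984375), 25.002880096435547) top rect ((1253.599365234375, 53.58429718017578), (0.0, 0.0), 0.0)
scene [158. 198.] 279 hsv [111. 205. 101.] zmax 0.064 top mean [ 0.4376 -0.4122  0.0604]
   all rect ((439.9896240234375, -412.0971374511719), (52.87637710571289, 38.480384826660156), 6.0610175132751465) top rect ((438.12310791015625, -411.8652648
[... 1343 characters left out ...]
141113281, -554.3845825195312), (60.604000091552734, 511.9961853027344), 0.04879722744226456) top rect ((427.2832336425781, -810.3568115234375), (0.0, 0.0), 0.0)
side [189. 368.] 1112 hsv [111. 206. 126.] zmax 0.594 top mean [ 0.4273 -0.8104  0.5938]
   all rect ((379.36737060546875, -586.7679443359375), (52.34016799926758, 454.32623291015625), 18.667461395263672) top rect ((427.2832336425781, -810.3568115234375), (0.0, 0.0), 0.0)
side [271. 376.] 1244 hsv [112. 182. 118.] zmax 0.594 top mean [ 0.4273 -0.8104  0.5938]
   all rect ((445.5403747558594, -602.1220703125), (54.2794303894043, 414.5286560058594), 2.449368476867676) top rect ((427.2832336425781, -810.3568115234375), (0.0, 0.0), 0.0)
```

View pics/crop1.png

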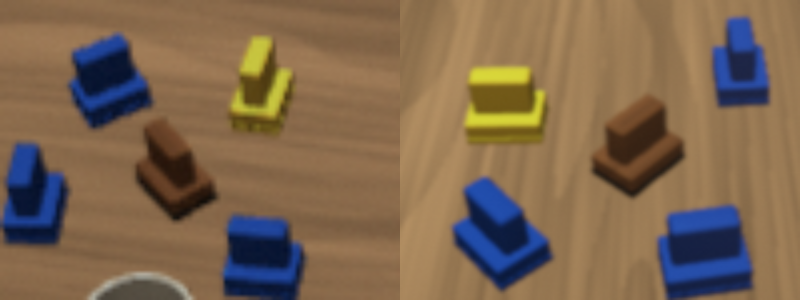

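The crop confirms that brown wood is the right choice: the upright brown stamp stands at the centre of the group. Now I'll measure the stamp and the box with the invalid depths masked out.

Run:
```python
import numpy as np,cv2
from h import *
A=[]
for n,(x0,y0,x1,y1) in (("scene",(180,178,206,206)),("side",(222,300,268,350))):
    f=dict(np.load(f"/tmp/a_{n}.npz")); c=f["color"]; 
    P=cloud(f); hsv=cv2.cvtColor(c,cv2.COLOR_BGR2HSV)
    ok=(f["depth"]>0.2); m=np.zeros_like(ok); m[y0:y1,x0:x1]=True; m&=ok&(P[...,2]>0.008)&(P[...,2]<0.08)
    q=P[m]; t=q[q[:,2]>0.052]; A.append(q)
    for a in (q,t): print(n,len(a),a.mean(0).round(4),cv2.minAreaRect((a[:,:2]*1000).astype(np.float32)))
    lo=q[q[:,2]<0.03]
q=np.vstack(A); print("both",cv2.minAreaRect((q[:,:2]*1000).astype(np.float32))); t=q[q[:,2]>.053]; print(cv2.minAreaRect((t[:,:2]*1000).astype(np.float32)))
# box
A=[]
for n,(x0,y0,x1,y1) in (("scene",(268,185,370,275)),("side",(255,100,340,235))):
    f=dict(np.load(f"/tmp/a_{n}.npz"));P=cloud(f);ok=f["depth"]>.2
    m=np.zeros_like(ok); m[y0:y1,x0:x1]=True; m&=ok
    q=P[m]; q=q[(q[:,0]>.4)&(q[:,0]<.85)&(abs(q[:,1])<.2)]; A.append(q)
    for a,b in((.01,.075),(.078,.088),(.088,.1),(.1,.15),(.15,.2),(.2,.25)):
        t=q[(q[:,2]>a)&(q[:,2]<b)]
        if len(t)>5: print(n,a,b,len(t),t.min(0).round(3),t.max(0).round(3),[np.round(e,1) for e in cv2.minAreaRect((t[:,:2]*1000).astype(np.float32))])
q=np.vstack(A); 
for nm,s in(("rim",(q[:,2]>.076)&(q[:,2]<.09)),("lid",(q[:,2]>.11))): 
    t=q[s]; print(nm,[np.round(e,2) for e in cv2.minAreaRect((t[:,:2]*1000).astype(np.float32))])
np.save("/tmp/box.npy",q)
out=[cv2.resize(np.load("/tmp/a_scene.npz")["color"][180:280,260:380],(480,400)),cv2.resize(np.load("/tmp/a_side.npz")["color"][90:240,240:350],(293,400))]
cv2.imwrite("pics/crop2.png",np.hstack(out))
```

```text
scene 270 [ 0.4055 -0.314   0.0348] ((399.0838623046875, -315.540771484375), (55.837867736816406, 38.99934387207031), 46.784481048583984)
scene 77 [ 0.4    -0.3159  0.0586] ((398.74713134765625, -316.36224365234375), (44.0134391784668, 18.990236282348633), 44.96310806274414)
side 976 [ 0.3969 -0.3256  0.0356] ((396.6852722167969, -317.2308654785156), (53.50218963623047, 39.20732116699219), 47.86504364013672)
side 270 [ 0.3962 -0.3199  0.0586] ((396.2009582519531, -317.7672119140625), (42.039485931396484, 18.0948429107666), 47.03268051147461)
both ((398.3916015625, -316.0269775390625), (57.49464797973633, 39.34246063232422), 46.784481048583984)
((397.66937255859375, -316.66180419921875), (46.01696014404297, 18.822893142700195), 49.39100646972656)
scene 0.01 0.075 999 [ 0.418 -0.032  0.01 ] [0.591 0.157 0.075] [array([499.2,  72.2]), array([189.9, 161.1]), np.float64(82.8)]
scene 0.078 0.088 81 [ 0.42  -0.029  0.078] [0.592 0.14  0.088] [array([501.7,  65.5]), array([170.6, 164.4]), np.float64(82.6)]
scene 0.088 0.1 275 [ 0.422 -0.039  0.088] [0.596 0.165 0.1  ] [array([503.8,  70.1]),
[... 634 characters left out ...]
 74.2]), array([198.3, 158.6]), np.float64(83.8)]
side 0.088 0.1 571 [ 0.419 -0.039  0.088] [0.579 0.169 0.1  ] [array([497.7,  66.3]), array([202.2, 157.5]), np.float64(87.0)]
side 0.1 0.15 311 [ 0.419 -0.041  0.1  ] [0.587 0.166 0.15 ] [array([499.2,  68.1]), array([208., 160.]), np.float64(85.8)]
side 0.15 0.2 245 [ 0.555 -0.04   0.15 ] [0.591 0.167 0.2  ] [array([574.9,  62.9]), array([208.1,  17.2]), np.float64(83.3)]
side 0.2 0.25 401 [ 0.555 -0.04   0.2  ] [0.596 0.166 0.242] [array([575.7,  62.4]), array([208.5,  16.9]), np.float64(82.9)]
rim [array([502.36,  73.33]), array([197.39, 165.28]), np.float64(82.75)]
lid [array([505.66,  72.01]), array([208.6 , 167.58]), np.float64(82.17)]
```

View pics/crop2.png

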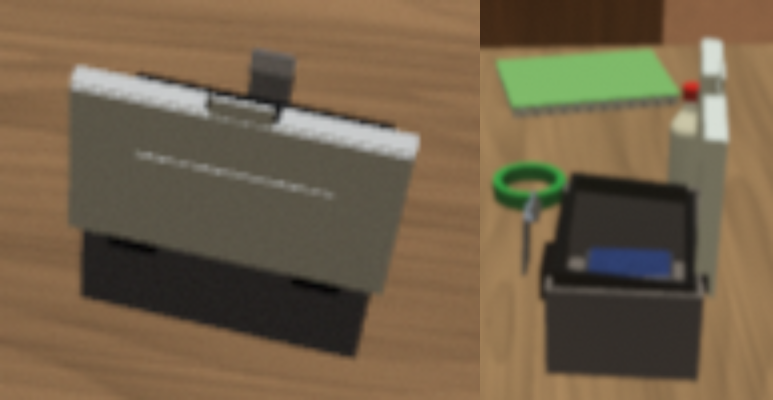

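Run:
```python
import numpy as np
q=np.load("/tmp/box.npy"); yaw=np.radians(-7.1); a=np.array([np.cos(yaw),np.sin(yaw)]); b=np.array([-a[1],a[0]])
x=q[:,:2]@a;y=q[:,:2]@b;z=q[:,2]
for lo,hi in((.01,.03),(.03,.05),(.05,.07),(.076,.09),(.09,.1),(.105,.12)):
    s=(z>lo)&(z<hi); print(lo,hi,s.sum(),"x pct",np.percentile(x[s],[.5,2,50,98,99.5]).round(4),"y",np.percentile(y[s],[.5,2,50,98,99.5]).round(4))
s=(z>.13)
for lo in np.arange(.13,.25,.02):
    t=(z>lo)&(z<lo+.02); print(lo,np.percentile(x[t],[1,10,50,90,99]).round(4),np.percentile(y[t],[1,99]).round(4))
s=(z<.09)&(z>.076); 
import cv2
n=np.load("/tmp/a_side.npz")
```

```text
0.01 0.03 1236 x pct [0.4359 0.4387 0.5142 0.5651 0.5659] y [0.0373 0.0378 0.1682 0.2271 0.2284]
0.03 0.05 1074 x pct [0.4238 0.4357 0.5225 0.5651 0.5657] y [0.0368 0.0374 0.1009 0.2277 0.2287]
0.05 0.07 1127 x pct [0.4066 0.4088 0.5173 0.5651 0.5657] y [0.0367 0.0374 0.1082 0.2273 0.2285]
0.076 0.09 969 x pct [0.4073 0.4092 0.5166 0.5706 0.5716] y [0.0371 0.0381 0.0797 0.2225 0.2261]
0.09 0.1 673 x pct [0.4094 0.4239 0.4959 0.5727 0.5734] y [0.032  0.0358 0.1154 0.224  0.2306]
0.105 0.12 410 x pct [0.4077 0.4112 0.5705 0.5735 0.5745] y [0.0304 0.0318 0.132  0.2325 0.2343]
0.13 [0.5553 0.5607 0.572  0.5739 0.5753] [0.0307 0.235 ]
0.15 [0.5552 0.5633 0.5721 0.574  0.5752] [0.0309 0.2342]
0.16999999999999998 [0.5556 0.5627 0.5714 0.5735 0.5748] [0.0311 0.2352]
0.18999999999999997 [0.5563 0.5646 0.5714 0.573  0.5744] [0.0308 0.2336]
0.20999999999999996 [0.5546 0.5574 0.5683 0.5725 0.5742] [0.0314 0.2341]
0.22999999999999995 [0.5604 0.5682 0.5703 0.5721 0.5733] [0.0734 0.2163]
```

The case comes out at centre (0.513, 0.070) with yaw -0.124 rad, and the bay at about (0.509, 0.034). The lid is roughly upright, its top at z about 0.24. The stamp is at (0.397, -0.317) with its long axis at 47°. I'll write a helper that turns waypoints into row increments.

```bash
cat >> h.py <<'E'
from scipy.spatial.transform import Rotation as R
A7=np.radians(-7.1); CC=np.array([.5132,.0697]); 
def case2w(x,y,z): 
    c,s=np.cos(A7),np.sin(A7); return np.array([CC[0]+c*x-s*y,CC[1]+s*x+c*y,z])
def down(yaw_y,tilt=0): # tool y at world angle yaw_y deg
    t=np.radians(yaw_y); y=np.array([np.cos(t),np.sin(t),0]); z=np.array([0,0,-1.]); x=np.cross(y,z)
    return R.from_matrix(np.stack([x,y,z],1))
def plan(tp,trot,claw,vmax=45,wmax=.14,start=None):
    if start is None:
        o=r.get_obs(); p=o["tcp_pos"]; q=R.from_rotvec(o["orientation"])
    else: p,q=start
    d=np.asarray(tp)-p; rv=(q.inv()*trot).as_rotvec()
    n=int(np.ceil(max(np.abs(q.inv().apply(d)).max()*1000/vmax,np.linalg.norm(d)*1000/vmax,np.linalg.norm(rv)/wmax,1)))
    rows=[]
    for i in range(n):
        s=q.inv().apply(d/n)*1000; w=rv/n
        rows.append([*np.round(s,1),*np.round(w,3),claw]); q=q*R.from_rotvec(w)
    for i in range(0,n,5): print([[float(v) for v in k] for k in rows[i:i+5]])
    return (np.asarray(tp),trot)
E
python3 - <<'E'
from h import *
o=r.get_obs()
s=plan([.35,.5,.36],down(50),90); print()
s=plan([.5,.1,.38],down(10),90,start=s); print()
s=plan([.42,-.28,.25],down(-43.2),90,start=s)
E
```

```text
[[-26.4, -15.8, -25.9, -0.0, 0.0, 0.061, 90.0], [-27.3, -14.1, -25.9, -0.0, 0.0, 0.061, 90.0], [-28.1, -12.4, -25.9, -0.0, 0.0, 0.061, 90.0], [-28.8, -10.7, -25.9, -0.0, 0.0, 0.061, 90.0], [-29.4, -8.9, -25.9, -0.0, 0.0, 0.061, 90.0]]

[[-37.2, -21.0, -2.0, 0.0, 0.0, 0.07, 90.0], [-38.6, -18.4, -2.0, 0.0, 0.0, 0.07, 90.0], [-39.8, -15.6, -2.0, 0.0, 0.0, 0.07, 90.0], [-40.8, -12.8, -2.0, 0.0, 0.0, 0.07, 90.0], [-41.5, -9.9, -2.0, 0.0, 0.0, 0.07, 90.0]]
[[-42.1, -7.0, -2.0, 0.0, 0.0, 0.07, 90.0], [-42.5, -4.1, -2.0, 0.0, 0.0, 0.07, 90.0], [-42.7, -1.1, -2.0, 0.0, 0.0, 0.07, 90.0], [-42.7, 1.9, -2.0, 0.0, 0.0, 0.07, 90.0], [-42.4, 4.9, -2.0, 0.0, 0.0, 0.07, 90.0]]

[[-36.0, -14.5, 13.0, 0.0, 0.0, 0.093, 90.0], [-37.2, -11.1, 13.0, 0.0, 0.0, 0.093, 90.0], [-38.1, -7.6, 13.0, 0.0, 0.0, 0.093, 90.0], [-38.6, -4.0, 13.0, 0.0, 0.0, 0.093, 90.0], [-38.8, -0.4, 13.0, 0.0, 0.0, 0.093, 90.0]]
[[-38.7, 3.2, 13.0, 0.0, 0.0, 0.093, 90.0], [-38.2, 6.8, 13.0, 0.0, 0.0, 0.093, 90.0], [-37.4, 10.3, 13.0, 0.0, 0.0, 0.093, 90.0], [-36.3, 13.7, 13.0, 0.0, 0.0, 0.093, 90.0], [-34.9, 17.0, 13.0, 0.0, 0.0, 0.093, 90.0]]
```

play_rows --pt "-26 -16 -26 0 0 0.06 70" --pt "-27 -14 -26 0 0 0.06 70" --pt "-28 -12 -26 0 0 0.06 70" --pt "-29 -11 -26 0 0 0.06 70" --pt "-29 -9 -26 0 0 0.06 70"

```text
clock: 0.65
tcp_pos: [0.3455, 0.4982, 0.3572]
orientation: [-1.065, -2.951, 0.023]
contact_force: [0.5, 0.3, 0.1]
grip_width: 0.062
```

play_rows --pt "-37 -21 -2 0 0 0.07 70" --pt "-39 -18 -2 0 0 0.07 70" --pt "-40 -16 -2 0 0 0.07 70" --pt "-41 -13 -2 0 0 0.07 70" --pt "-41 -10 -2 0 0 0.07 70"

```text
clock: 1.15
tcp_pos: [0.4235, 0.2927, 0.3722]
orientation: [-1.581, -2.713, 0.013]
contact_force: [0.5, -0.6, 0.4]
grip_width: 0.0621
```

Run:
```python
from h import *
o=r.get_obs();print(o["clock"],o["tcp_pos"],o["contact_force"],o["grip_width"])
s=plan([.5,.1,.38],down(10),70); print()
s=plan([.42,-.28,.25],down(-43.2),70,start=s)
```

```text
1.15 [0.4234648  0.29269807 0.37220669] [ 0.53550915 -0.58769824  0.3875095 ] 0.06209018026366197
[[-41.1, -5.7, -1.4, -0.001, 0.001, 0.068, 70.0], [-41.4, -2.9, -1.4, -0.001, 0.001, 0.068, 70.0], [-41.5, -0.0, -1.5, -0.001, 0.001, 0.068, 70.0], [-41.4, 2.8, -1.5, -0.001, 0.001, 0.068, 70.0], [-41.1, 5.6, -1.5, -0.001, 0.001, 0.068, 70.0]]

[[-36.0, -14.5, 13.0, 0.0, 0.0, 0.093, 70.0], [-37.2, -11.1, 13.0, 0.0, 0.0, 0.093, 70.0], [-38.1, -7.6, 13.0, 0.0, 0.0, 0.093, 70.0], [-38.6, -4.0, 13.0, 0.0, 0.0, 0.093, 70.0], [-38.8, -0.4, 13.0, 0.0, 0.0, 0.093, 70.0]]
[[-38.7, 3.2, 13.0, 0.0, 0.0, 0.093, 70.0], [-38.2, 6.8, 13.0, 0.0, 0.0, 0.093, 70.0], [-37.4, 10.3, 13.0, 0.0, 0.0, 0.093, 70.0], [-36.3, 13.7, 13.0, 0.0, 0.0, 0.093, 70.0], [-34.9, 17.0, 13.0, 0.0, 0.0, 0.093, 70.0]]
```

Tracking is accurate, so I'll continue.

play_rows --pt "-41 -6 -1.4 0 0 0.068 70" --pt "-41 -3 -1.4 0 0 0.068 70" --pt "-41.5 0 -1.5 0 0 0.068 70" --pt "-41 3 -1.5 0 0 0.068 70" --pt "-41 6 -1.5 0 0 0.068 70"

```text
clock: 1.65
tcp_pos: [0.4996, 0.091, 0.3803]
orientation: [-2.035, -2.392, 0.012]
contact_force: [0.5, 0.8, 0.2]
grip_width: 0.062
```

play_rows --pt "-36 -14 7 0 0 0.093 70" --pt "-37 -11 10 0 0 0.093 70" --pt "-38 -8 13 0 0 0.093 70" --pt "-39 -4 14 0 0 0.093 70" --pt "-39 0 14 0 0 0.093 70"

```text
clock: 2.15
tcp_pos: [0.4558, -0.1072, 0.323]
orientation: [2.55, 1.83, -0.005]
contact_force: [0.6, -0.1, -0.6]
grip_width: 0.0618
```

play_rows --pt "-39 3 13 0 0 0.093 70" --pt "-38 7 13 0 0 0.093 70" --pt "-37 10 13 0 0 0.093 70" --pt "-36 14 13 0 0 0.093 70" --pt "-35 17 13 0 0 0.093 70"

```text
clock: 2.65
tcp_pos: [0.404, -0.3018, 0.2564]
orientation: [2.914, 1.167, 0.002]
contact_force: [1.0, 0.6, 0.2]
grip_width: 0.062
```

```bash
cat > wr.py <<'E'
from h import *
import sys
f=grab_frame("wrist"); cv2.imwrite(f"pics/{sys.argv[1]}.png",f["color"]); np.savez("/tmp/w.npz",**f)
P=cloud(f); hsv=cv2.cvtColor(f["color"],cv2.COLOR_BGR2HSV)
m=(f["depth"]>.05)&(P[...,2]>.01)&(P[...,2]<.075)&(np.hypot(P[...,0]-.397,P[...,1]+.317)<.05)
for nm,mm in(("all",m),("top",m&(P[...,2]>.053))):
    t=P[mm]; print(nm,len(t),t.mean(0).round(4),cv2.minAreaRect((t[:,:2]*1000).astype(np.float32)),t[:,2].max())
    k=np.argwhere(mm); print("px",k.min(0),k.max(0))
E
python3 wr.py w1
python3 - <<'E'
from h import *
o=r.get_obs();print(o["clock"],o["tcp_pos"],o["joints"].round(2))
E
```

```text
all 1520 [ 0.3994 -0.3137  0.0388] ((396.6663513183594, -316.688232421875), (51.71210479736328, 37.92607116699219), 47.34627914428711) 0.06261010172288567
px [166 266] [217 300]
top 637 [ 0.3974 -0.316   0.0601] ((396.55181884765625, -316.86505126953125), (41.86328125, 17.931346893310547), 47.082698822021484) 0.06261010172288567
px [178 275] [217 292]
2.7 [ 0.40009883 -0.30771327  0.25512605] [-0.23  0.22  0.9   1.97 -0.19  1.04 -0.07]
```

View pics/w1.png

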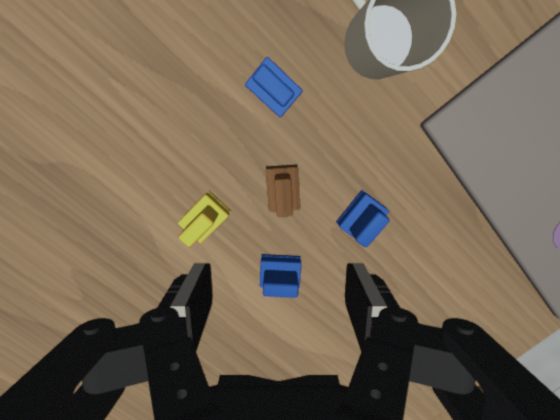

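The wrist view shows the brown stamp at pixel (283,190), lined up with the jaws and with room on both sides. All three views agree on (0.3966, -0.3168).

Run:
```python
from h import *
s=plan([.3966,-.3168,.10],down(-42.9),70,vmax=40); print()
s=plan([.3966,-.3168,.031],down(-42.9),70,vmax=18,start=s)
```

```text
[[-2.0, 0.9, 38.8, 0.001, 0.001, -0.018, 70.0], [-2.1, 0.9, 38.8, 0.001, 0.001, -0.018, 70.0], [-2.1, 0.9, 38.8, 0.001, 0.001, -0.018, 70.0], [-2.2, 0.9, 38.8, 0.001, 0.001, -0.018, 70.0]]

[[0.0, 0.0, 17.2, 0.0, 0.0, 0.0, 70.0], [0.0, 0.0, 17.2, 0.0, 0.0, 0.0, 70.0], [0.0, 0.0, 17.2, 0.0, 0.0, 0.0, 70.0], [0.0, 0.0, 17.2, 0.0, 0.0, 0.0, 70.0]]
```

play_rows --pt "-2 1 39 0 0 -0.018 70" --pt "-2 1 39 0 0 -0.018 70" --pt "-2 1 39 0 0 -0.018 70" --pt "-2 1 35 0 0 -0.018 70" --pt "0 0 0 0 0 0 70"

```text
clock: 3.2
tcp_pos: [0.3961, -0.3214, 0.0982]
orientation: [2.876, 1.245, -0.004]
contact_force: [-0.4, 0.4, -0.7]
grip_width: 0.062
```

Run:
```python
from h import *
o=r.get_obs();print(o["tcp_pos"],o["contact_force"])
s=plan([.3966,-.3168,.031],down(-42.9),70,vmax=18)
```

```text
[ 0.39605255 -0.32141412  0.09823579] [-0.3904305   0.35760024 -0.66602454]
[[1.0, -0.8, 16.8, 0.001, 0.001, -0.001, 70.0], [1.0, -0.8, 16.8, 0.001, 0.001, -0.001, 70.0], [1.0, -0.7, 16.8, 0.001, 0.001, -0.001, 70.0], [1.0, -0.7, 16.8, 0.001, 0.001, -0.001, 70.0]]
```

play_rows --pt "1 -0.8 17 0 0 0 70" --pt "1 -0.8 17 0 0 0 70" --pt "1 -0.8 17 0 0 0 70" --pt "1 -0.6 16 0 0 0 70" --pt "0 0 0 0 0 0 70"

```text
clock: 3.7
tcp_pos: [0.4008, -0.3185, 0.0356]
orientation: [2.873, 1.241, 0.003]
contact_force: [-0.3, -0.5, -0.5]
grip_width: 0.0619
```

play_rows --force 40 --pt "0 0 0 0 0 0 255" --pt "0 0 0 0 0 0 255" --pt "0 0 0 0 0 0 255" --pt "0 0 0 0 0 0 255" --pt "0 0 0 0 0 0 255"

```text
clock: 4.2
tcp_pos: [0.4039, -0.32, 0.0409]
orientation: [2.868, 1.24, 0.011]
contact_force: [0.2, 0.4, -1.4]
grip_width: 0.0172
```

Run:
```python
from h import *
o=r.get_obs();print(o["tcp_pos"],o["contact_force"],o["grip_width"])
f=grab_frame("side"); cv2.imwrite("pics/s2.png",cv2.resize(f["color"][180:400,120:380],(780,660))[:600])
```

```text
[ 0.40390054 -0.3199789   0.04089504] [ 0.20967138  0.37160189 -1.38766354] 0.017194195644992444
```

View pics/s2.png

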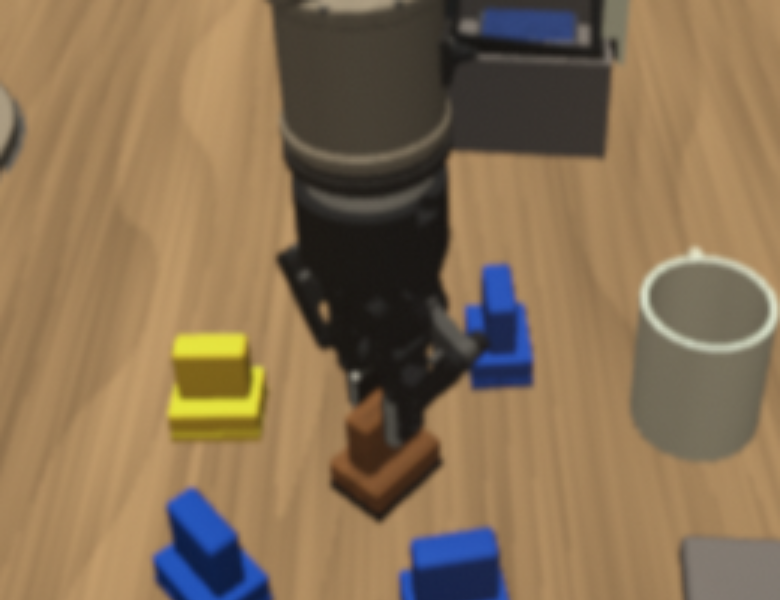

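The fingers hold the bar, but the arm creeps up about 1 mm per idle row, so the grip sits too high. I'll open and regrasp lower, holding the arm down against the creep.

play_rows --pt "0 0 1 0 0 0 120" --pt "0 0 1 0 0 0 120" --pt "0 0 1 0 0 0 120"

```text
clock: 4.55
tcp_pos: [0.404, -0.3202, 0.0379]
orientation: [2.868, 1.239, 0.011]
contact_force: [-0.5, -0.4, -0.0]
grip_width: 0.0451
```

```bash
python3 wr.py w2
python3 - <<'E'
from h import *
o=r.get_obs();print(o["clock"],o["tcp_pos"],o["contact_force"],o["grip_width"])
s=plan([.3966,-.3168,.028],down(-42.9),120,vmax=18)
E
```

```text
all 11620 [ 0.4071 -0.3158  0.0467] ((401.9668273925781, -320.8785400390625), (52.17700958251953, 72.67726135253906), 46.587059020996094) 0.07499177324784397
px [210 183] [346 374]
top 6352 [ 0.4056 -0.3178  0.0617] ((404.5502624511719, -315.28717041015625), (48.538482666015625, 60.35593795776367), 12.557327270507812) 0.07499177324784397
px [252 183] [346 374]
4.6 [ 0.40394771 -0.32007358  0.03769344] [ 0.27114016  0.15531934 -0.79272368] 0.044562497897290304
[[-2.6, -7.8, 9.6, 0.018, 0.0, -0.006, 120.0]]
```

View pics/w2.png

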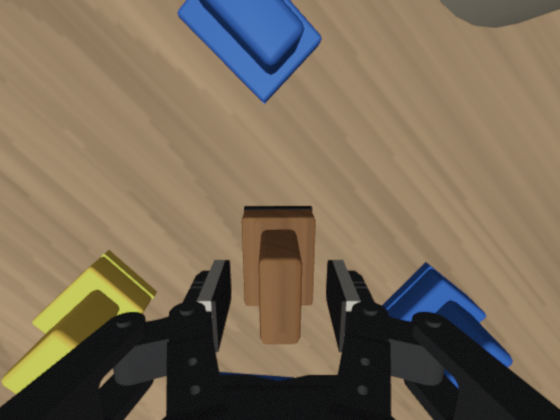

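The stamp is now centred between the fingers (bar at pixels 260–300, centre x about 280). I'll go straight down, fix the small tilt and close.

play_rows --pt "0 0 5 0.009 0 0 120" --pt "0 0 4 0.009 0 0 120" --pt "0 0 0 0 0 0 120"

```text
clock: 4.9
tcp_pos: [0.4039, -0.3201, 0.0277]
orientation: [-2.883, -1.245, 0.002]
contact_force: [0.2, 0.5, 0.1]
grip_width: 0.0454
```

play_rows --force 40 --pt "0 0 0 0 0 0 255" --pt "0 0 0 0 0 0 255" --pt "0 0 0 0 0 0 255"

```text
clock: 5.2
tcp_pos: [0.4038, -0.3203, 0.0274]
orientation: [-2.882, -1.245, 0.002]
contact_force: [0.7, 1.0, 0.5]
grip_width: 0.0176
```

Run:
```python
from h import *
o=r.get_obs();print(o["tcp_pos"],o["contact_force"],o["grip_width"])
f=grab_frame("side"); cv2.imwrite("pics/s3.png",cv2.resize(f["color"][260:400,160:340],(720,560)))
plan([.3966,-.3168,.028],down(-42.9),255)
```

```text
[ 0.40383485 -0.32031763  0.02742388] [0.67114635 0.96685687 0.47799515] 0.01757794435804351
[[-2.4, -7.7, -0.6, -0.002, 0.001, -0.007, 255.0]]
```

View pics/s3.png

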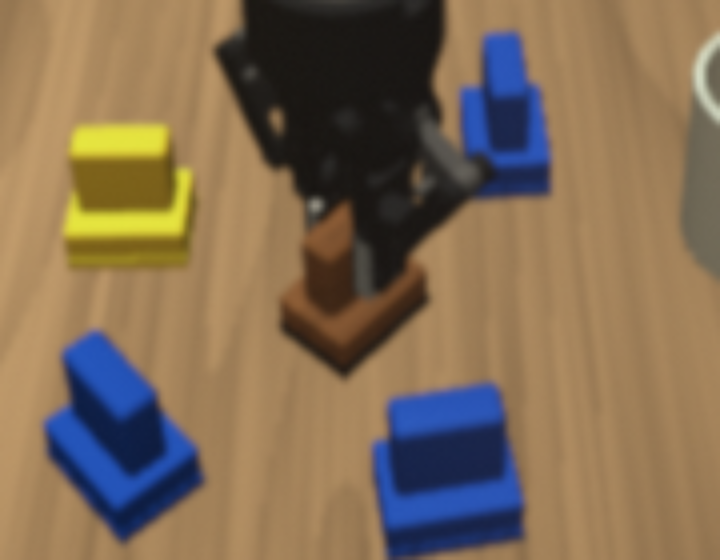

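The grip is solid: opening 17.6 mm, pose steady, tips just above the foot block. Next I'll lift and carry it to above the bay.

Run:
```python
from h import *
o=r.get_obs(); 
s=plan([.4038,-.3203,.12],down(-42.9),255,vmax=31); print()
print(case2w(-.008,-.036,.22))
s=plan(case2w(-.008,-.036,.22),down(82.9),255,vmax=28,start=s)
```

```text
[[-0.0, -0.1, -30.9, -0.001, 0.0, -0.002, 255.0], [-0.0, -0.1, -30.9, -0.001, 0.0, -0.002, 255.0], [-0.0, -0.0, -30.9, -0.001, 0.0, -0.002, 255.0]]

[0.50081169 0.03496486 0.22      ]
[[20.4, -10.7, -6.2, 0.0, 0.0, -0.137, 255.0], [21.7, -7.8, -6.2, 0.0, 0.0, -0.137, 255.0], [22.5, -4.7, -6.2, 0.0, 0.0, -0.137, 255.0], [23.0, -1.6, -6.2, 0.0, 0.0, -0.137, 255.0], [23.0, 1.5, -6.3, 0.0, 0.0, -0.137, 255.0]]
[[22.5, 4.7, -6.3, 0.0, 0.0, -0.137, 255.0], [21.7, 7.7, -6.3, 0.0, 0.0, -0.137, 255.0], [20.4, 10.6, -6.2, 0.0, 0.0, -0.137, 255.0], [18.8, 13.3, -6.2, 0.0, 0.0, -0.137, 255.0], [16.8, 15.7, -6.2, 0.0, 0.0, -0.137, 255.0]]
[[14.5, 17.9, -6.2, 0.0, 0.0, -0.137, 255.0], [11.9, 19.7, -6.2, 0.0, 0.0, -0.137, 255.0], [9.1, 21.1, -6.2, 0.0, 0.0, -0.137, 255.0], [6.1, 22.2, -6.3, 0.0, 0.0, -0.137, 255.0], [3.0, 22.8, -6.2, 0.0, 0.0, -0.137, 255.0]]
[[-0.1, 23.0, -6.2, 0.0, 0.0, -0.137, 255.0]]
```

play_rows --pt "0 0 -25 0 0 0 255" --pt "0 0 -31 0 0 0 255" --pt "0 0 -31 0 0 0 255"

```text
clock: 5.55
tcp_pos: [0.4011, -0.3184, 0.1132]
orientation: [-2.876, -1.242, 0.012]
contact_force: [1.8, -0.1, -1.0]
grip_width: 0.0174
```

play_rows --pt "20 -11 -8 0 0 -0.137 255" --pt "22 -8 -8 0 0 -0.137 255" --pt "22.5 -5 -8 0 0 -0.137 255" --pt "23 -2 -8 0 0 -0.137 255" --pt "23 1.5 -8 0 0 -0.137 255"

```text
clock: 6.05
tcp_pos: [0.4313, -0.2078, 0.1584]
orientation: [-2.278, -2.159, 0.006]
contact_force: [1.3, -0.6, -0.2]
grip_width: 0.0174
```

play_rows --pt "22.5 5 -6 0 0 -0.137 255" --pt "22 8 -6 0 0 -0.137 255" --pt "20 11 -6 0 0 -0.137 255" --pt "19 13 -6 0 0 -0.137 255" --pt "17 16 -6 0 0 -0.137 255"

```text
clock: 6.55
tcp_pos: [0.4599, -0.0911, 0.1901]
orientation: [-1.38, -2.819, 0.002]
contact_force: [-0.7, -0.9, -1.3]
grip_width: 0.0174
```

Run:
```python
from h import *
o=r.get_obs(); print(o["tcp_pos"],o["contact_force"],o["grip_width"])
s=plan(case2w(-.008,-.036,.2),down(82.9),255,vmax=28)
```

```text
[ 0.45991967 -0.09105237  0.19013299] [-0.72311246 -0.94464332 -1.27730448] 0.01736411206118443
[[12.4, 18.3, -1.7, -0.0, -0.001, -0.131, 255.0], [9.9, 19.7, -1.7, -0.0, -0.001, -0.131, 255.0], [7.3, 20.9, -1.7, -0.0, -0.001, -0.131, 255.0], [4.5, 21.6, -1.7, -0.0, -0.001, -0.131, 255.0], [1.6, 22.0, -1.7, -0.0, -0.001, -0.131, 255.0]]
[[-1.3, 22.0, -1.7, -0.0, -0.001, -0.131, 255.0]]
```

play_rows --pt "12 18 -2 0 0 -0.131 255" --pt "10 20 -2 0 0 -0.131 255" --pt "7 21 -2 0 0 -0.131 255" --pt "4.5 21.5 -2 0 0 -0.131 255" --pt "1.6 22 -2 0 0 -0.131 255"

```text
clock: 7.05
tcp_pos: [0.4929, 0.0183, 0.2012]
orientation: [-0.357, -3.119, -0.001]
contact_force: [0.8, 0.2, -0.4]
grip_width: 0.0173
```

play_rows --pt "-1.3 20 0 0 0 -0.12 255" --pt "0 0 0 0 0 0 255"

```text
clock: 7.25
tcp_pos: [0.4991, 0.0415, 0.2014]
orientation: [-0.15, -3.136, -0.004]
contact_force: [-0.3, -0.7, -0.1]
grip_width: 0.0171
```

Run:
```python
from h import *
o=r.get_obs(); print(o["tcp_pos"],o["contact_force"],o["grip_width"])
for n in("side","wrist","scene"):
    f=grab_frame(n); cv2.imwrite(f"pics/p_{n}.png",f["color"]); np.savez(f"/tmp/p_{n}.npz",**f)
f=np.load("/tmp/p_side.npz")["color"]; g=np.load("/tmp/p_scene.npz")["color"]; w=np.load("/tmp/p_wrist.npz")["color"]
cv2.imwrite("pics/p.png",np.hstack([cv2.resize(f[60:240,210:370],(400,450)),cv2.resize(w,(400,300)).copy() if 0 else cv2.resize(w[:, :],(400,450))]))
s=plan(case2w(-.008,-.036,.2),down(82.9),255,vmax=28)
```

```text
[0.49908574 0.04149123 0.20142154] [-0.32713644 -0.71843618 -0.13977087] 0.017077489731830528
[[-2.9, -2.4, 1.2, 0.0, -0.003, 0.019, 255.0]]
```

View pics/p.png

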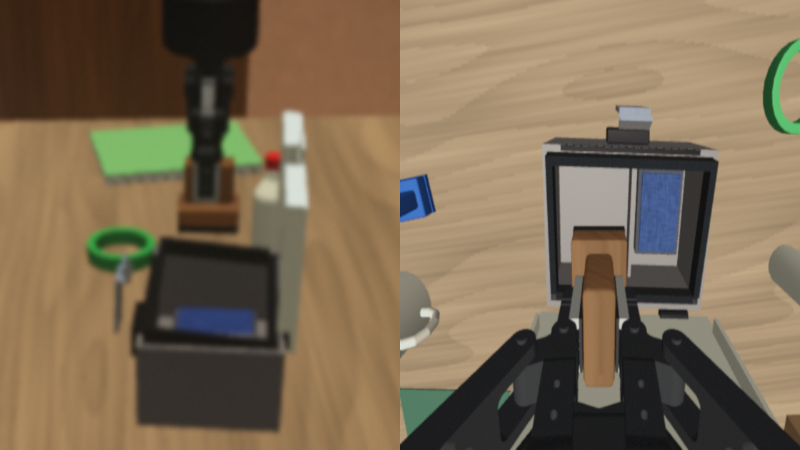

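Run:
```python
from h import *
f=dict(np.load("/tmp/p_wrist.npz")); P=cloud(f); ok=f["depth"]>.05
c,s=np.cos(A7),np.sin(A7)
X=(P[...,0]-CC[0])*c+(P[...,1]-CC[1])*s; Y=-(P[...,0]-CC[0])*s+(P[...,1]-CC[1])*c; Z=P[...,2]
for lo,hi in((-.005,.012),(.03,.042),(.07,.086),(.086,.097),(.1,.125)):
    m=ok&(Z>lo)&(Z<hi)&(abs(X)<.11)&(abs(Y)<.11)
    print(lo,hi,m.sum(),np.percentile(X[m],[.5,2,50,98,99.5]).round(4),np.percentile(Y[m],[.5,2,50,98,99.5]).round(4),np.median(Z[m]))
# stamp (brown) points
hsv=cv2.cvtColor(f["color"],cv2.COLOR_BGR2HSV)
m=ok&(Z>.15)&(Z<.26)&(hsv[...,0]>5)&(hsv[...,0]<20)&(hsv[...,1]>120)&(abs(X)<.08)&(abs(Y+.036)<.05)
for lo,hi in((.15,.2),(.185,.2),(.2,.225),(.225,.25)):
    k=m&(Z>lo)&(Z<hi)
    if k.sum()>10: print("stamp",lo,hi,k.sum(),np.percentile(X[k],[1,99]).round(4),np.percentile(Y[k],[1,99]).round(4),np.percentile(Z[k],[2,50,98]).round(4),cv2.minAreaRect((np.stack([X[k],Y[k]],1)*1000).astype(np.float32)))
o=r.get_obs(); print(o["tcp_pos"])
```

```text
-0.005 0.012 15994 [-0.1097 -0.1087 -0.0699  0.0566  0.0587] [-0.1084 -0.1038 -0.0249  0.1031  0.1082] 0.0016953705014321752
0.03 0.042 1702 [-0.0666 -0.0666  0.02    0.0591  0.0592] [-0.0881 -0.088   0.0321  0.0925  0.0927] 0.035612687610490995
0.07 0.086 3207 [-0.0942 -0.0667  0.013   0.0627  0.0634] [-0.093  -0.0926  0.0268  0.0963  0.0969] 0.08477208347198717
0.086 0.097 5999 [-0.0666 -0.0662  0.003   0.0667  0.0671] [-0.0944 -0.0908  0.0392  0.0936  0.0982] 0.09008839565208249
0.1 0.125 4066 [-0.0929 -0.0919 -0.0545  0.0672  0.0674] [-0.0983 -0.0961  0.0153  0.1003  0.1026] 0.10594182096383757
stamp 0.15 0.2 2305 [-0.0352 -0.0156] [-0.0494 -0.0128] [0.1839 0.1961 0.1977] ((-23.61392593383789, -31.247638702392578), (23.361953735351562, 37.6791877746582), 1.539846420288086)
stamp 0.185 0.2 2215 [-0.0352 -0.0154] [-0.0494 -0.0128] [0.1859 0.1961 0.1977] ((-23.61392593383789, -31.247638702392578), (23.361953735351562, 37.6791877746582), 1.539846420288086)
stamp 0.2 0.225 950 [-0.0302 -0.0267] [-0.0402 -0.0227] [0.2007 0.2141 0.2247] ((-27.604326248168945, -32.75833511352539), (7.350979328155518, 19.58844566345215), 17.39918327331543)
stamp 0.225 0.25 4235 [-0.0299  0.0093] [-0.0398 -0.0225] [0.2268 0.2341 0.2354] ((-9.996755599975586, -31.15639877319336), (40.735923767089844, 18.07381820678711), 1.0322059392929077)
[0.49821531 0.03760697 0.20123602]
```

Run:
```python
from h import *
s=plan(case2w(-.006,-.0355,.1),down(82.9),255,vmax=28); print()
s=plan(case2w(-.006,-.0355,.036),down(82.9),255,vmax=15,start=s)
```

```text
[[-1.3, -0.5, 25.3, 0.0, -0.001, 0.005, 255.0], [-1.3, -0.5, 25.3, 0.0, -0.001, 0.005, 255.0], [-1.3, -0.5, 25.3, 0.0, -0.001, 0.005, 255.0], [-1.2, -0.5, 25.3, 0.0, -0.001, 0.005, 255.0]]

[[0.0, 0.0, 12.8, 0.0, 0.0, 0.0, 255.0], [0.0, 0.0, 12.8, 0.0, 0.0, 0.0, 255.0], [0.0, 0.0, 12.8, 0.0, 0.0, 0.0, 255.0], [0.0, 0.0, 12.8, 0.0, 0.0, 0.0, 255.0], [0.0, 0.0, 12.8, 0.0, 0.0, 0.0, 255.0]]
```

play_rows --pt "-1 0 25 0 0 0.005 255" --pt "-1 0 25 0 0 0.005 255" --pt "-1 0 25 0 0 0.005 255" --pt "-1 0 20 0 0 0.005 255" --pt "0 0 0 0 0 0 255"

```text
clock: 7.9
tcp_pos: [0.5017, 0.0299, 0.1047]
orientation: [0.226, 3.133, -0.002]
contact_force: [-0.6, -0.2, -1.0]
grip_width: 0.0177
```

Run:
```python
from h import *
o=r.get_obs(); print(o["tcp_pos"],o["contact_force"])
s=plan(case2w(-.006,-.0355,.038),down(82.9),255,vmax=15)
```

```text
[0.50173824 0.02991957 0.10467599] [-0.63493116 -0.15179722 -0.9650013 ]
[[-0.1, 1.1, 13.3, -0.0, 0.0, -0.004, 255.0], [-0.1, 1.1, 13.3, -0.0, 0.0, -0.004, 255.0], [-0.1, 1.1, 13.3, -0.0, 0.0, -0.004, 255.0], [-0.1, 1.1, 13.3, -0.0, 0.0, -0.004, 255.0], [-0.1, 1.1, 13.3, -0.0, 0.0, -0.004, 255.0]]
```

play_rows --pt "0 2 13 0 0 -0.004 255" --pt "0 1 13 0 0 -0.004 255" --pt "0 0.5 13 0 0 -0.004 255" --pt "0 0 13 0 0 0 255" --pt "0 0 10 0 0 0 255"

```text
clock: 8.4
tcp_pos: [0.505, 0.0318, 0.0423]
orientation: [0.214, 3.127, -0.001]
contact_force: [-0.8, -0.7, -0.6]
grip_width: 0.0177
```

play_rows --pt "0 0 1 0 0 0 255"

```text
clock: 8.5
tcp_pos: [0.5043, 0.0317, 0.0402]
orientation: [0.214, 3.129, -0.001]
contact_force: [-0.3, -0.3, -0.2]
grip_width: 0.0176
```

play_rows --pt "0 0 3 0 0 0 255" --pt "0 0 2.5 0 0 0 255"

```text
clock: 8.7
tcp_pos: [0.505, 0.0318, 0.0349]
orientation: [0.214, 3.128, -0.001]
contact_force: [0.5, 0.4, -0.5]
grip_width: 0.0177
```

play_rows --pt "0 0 1 0 0 0 255"

```text
clock: 8.8
tcp_pos: [0.5052, 0.0318, 0.034]
orientation: [0.214, 3.127, -0.001]
contact_force: [0.2, 0.0, -1.4]
grip_width: 0.0176
```

play_rows --pt "0 0 1.5 0 0 0 255" --pt "0 0 1 0 0 0 255"

```text
clock: 9.0
tcp_pos: [0.5058, 0.0318, 0.0323]
orientation: [0.214, 3.126, -0.0]
contact_force: [-2.9, -0.2, 15.5]
grip_width: 0.0174
```

play_rows --pt "0 0 0.5 0 0 0 255"

```text
clock: 9.1
tcp_pos: [0.5057, 0.0318, 0.0324]
orientation: [0.214, 3.127, 0.0]
contact_force: [-1.4, -0.1, 5.4]
grip_width: 0.0175
```

Contact with the floor shows at about 0.0324. I'll open slightly.

play_rows --pt "0 0 0 0 0 0 165" --pt "0 0 0 0 0 0 165" --pt "0 0 0 0 0 0 165" --pt "0 0 0 0 0 0 165"

```text
clock: 9.5
tcp_pos: [0.5065, 0.032, 0.0331]
orientation: [0.214, 3.125, 0.001]
contact_force: [0.7, -0.3, 0.5]
grip_width: 0.0305
```

play_rows --pt "0 0 -5 0 0 0 165" --pt "0 0 -15 0 0 0 165" --pt "0 0 -25 0 0 0 165" --pt "0 0 -30 0 0 0 165" --pt "0 0 -30 0 0 0 165"

```text
clock: 10.0
tcp_pos: [0.5023, 0.0314, 0.1384]
orientation: [0.215, 3.134, -0.003]
contact_force: [0.4, 0.3, 0.0]
grip_width: 0.0299
```

Run:
```python
from h import *
o=r.get_obs(); print(o["tcp_pos"],o["contact_force"],o["grip_width"])
for n in("side","wrist"):
    f=grab_frame(n); np.savez(f"/tmp/p_{n}.npz",**f)
f=np.load("/tmp/p_side.npz")["color"]; w=np.load("/tmp/p_wrist.npz")["color"]
cv2.imwrite("pics/p2.png",np.hstack([cv2.resize(f[60:240,210:370],(400,450)),cv2.resize(w,(400,450))]))
f=dict(np.load("/tmp/p_wrist.npz")); P=cloud(f); ok=f["depth"]>.05
c,s=np.cos(A7),np.sin(A7)
X=(P[...,0]-CC[0])*c+(P[...,1]-CC[1])*s; Y=-(P[...,0]-CC[0])*s+(P[...,1]-CC[1])*c; Z=P[...,2]
hsv=cv2.cvtColor(f["color"],cv2.COLOR_BGR2HSV)
m=ok&(hsv[...,0]>5)&(hsv[...,0]<20)&(hsv[...,1]>120)&(abs(X)<.06)&(abs(Y+.036)<.05)
for lo,hi in((0,.05),(.055,.08)):
    k=m&(Z>lo)&(Z<hi)
    if k.sum()>10: print("stamp",lo,hi,k.sum(),np.percentile(X[k],[1,99]).round(4),np.percentile(Y[k],[1,99]).round(4),np.percentile(Z[k],[2,50,98]).round(4))
```

```text
[0.50228738 0.03140246 0.13843224] [0.4499803  0.26227577 0.00467031] 0.029901518800690124
stamp 0 0.05 696 [-0.0266  0.0205] [-0.0558 -0.0205] [0.0152 0.0275 0.0488]
stamp 0.055 0.08 541 [-0.0216  0.0172] [-0.0465 -0.0291] [0.0562 0.0648 0.0664]
```

View pics/p2.png

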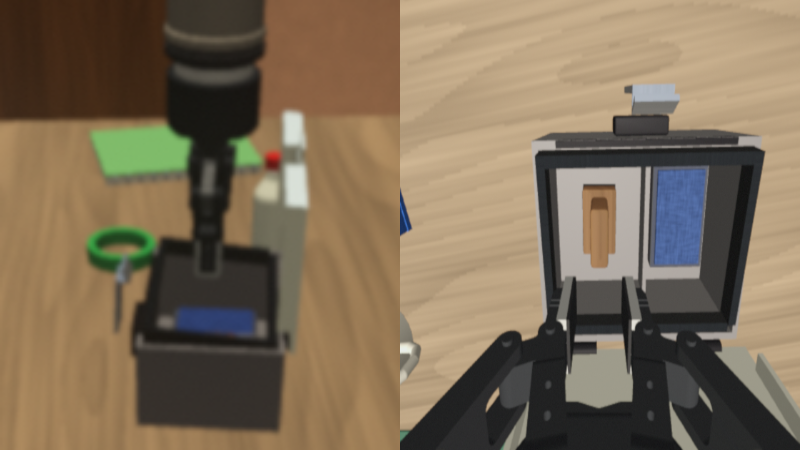

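The stamp stands upright at about case (-0.003, -0.038), top at z=0.065, as intended. Next I'll raise the arm, close the fingers and go behind the lid.

Run:
```python
from h import *
o=r.get_obs(); p=o["tcp_pos"]
s=plan([p[0],p[1],.34],down(82.9),255,vmax=40); print()
s=plan(case2w(.105,0,.34),down(82.9),255,vmax=40,start=s);print()
s=plan(case2w(.105,0,.205),down(82.9),255,vmax=35,start=s)
f=dict(np.load("/tmp/a_scene.npz")); P=cloud(f); print("glue",P[272,413],"mug",P[240,187])
```

```text
[[-0.3, 0.0, -39.8, 0.0, 0.002, -0.003, 255.0], [-0.3, 0.0, -39.8, 0.0, 0.002, -0.003, 255.0], [-0.2, 0.0, -39.8, 0.0, 0.002, -0.003, 255.0], [-0.1, 0.0, -39.8, 0.0, 0.002, -0.003, 255.0], [-0.1, 0.0, -39.8, 0.0, 0.002, -0.003, 255.0]]

[[-36.0, 12.9, 0.0, 0.0, 0.0, 0.0, 255.0], [-36.0, 12.9, 0.0, 0.0, 0.0, 0.0, 255.0], [-36.0, 12.9, 0.0, 0.0, 0.0, 0.0, 255.0]]

[[0.0, 0.0, 33.8, 0.0, 0.0, 0.0, 255.0], [0.0, 0.0, 33.8, 0.0, 0.0, 0.0, 255.0], [0.0, 0.0, 33.8, 0.0, 0.0, 0.0, 255.0], [0.0, 0.0, 33.8, 0.0, 0.0, 0.0, 255.0]]
glue [0.61881415 0.30942378 0.06966265] mug [ 0.61705996 -0.26471044  0.08839388]
```

play_rows --pt "0 0 -40 0 0.002 0 165" --pt "0 0 -40 0 0.002 0 255" --pt "0 0 -40 0 0.002 0 255" --pt "0 0 -40 0 0.002 0 255" --pt "0 0 -40 0 0.002 0 255"

```text
clock: 10.6
tcp_pos: [0.4999, 0.0313, 0.3419]
orientation: [-0.214, -3.119, 0.005]
contact_force: [1.7, 0.7, -1.2]
grip_width: -0.0
```

play_rows --pt "-36 13 0 0 0 0 255" --pt "-36 13 0 0 0 0 255" --pt "-36 13 0 0 0 0 255" --pt "0 0 0 0 0 0 255"

```text
clock: 11.0
tcp_pos: [0.6178, 0.0565, 0.3476]
orientation: [-0.213, -3.131, -0.004]
contact_force: [-0.9, 0.8, -0.2]
grip_width: 0.0
```

Run:
```python
from h import *
o=r.get_obs(); print(o["tcp_pos"],o["contact_force"],o["grip_width"])
s=plan(case2w(.105,0,.205),down(82.9),255,vmax=35)
```

```text
[0.61777865 0.05645373 0.34764194] [-0.89451015  0.84918876 -0.22729576] 1.995188332911129e-06
[[-0.0, -0.0, 28.5, 0.0, -0.001, -0.002, 255.0], [0.0, -0.0, 28.5, 0.0, -0.001, -0.002, 255.0], [0.0, 0.0, 28.5, 0.0, -0.001, -0.002, 255.0], [0.0, 0.0, 28.5, 0.0, -0.001, -0.002, 255.0], [0.1, 0.0, 28.5, 0.0, -0.001, -0.002, 255.0]]
```

play_rows --pt "0 0 28 0 0 0 255" --pt "0 0 28 0 0 0 255" --pt "0 0 28 0 0 0 255" --pt "0 0 28 0 0 0 255" --pt "0 0 26 0 0 0 255"

```text
clock: 11.5
tcp_pos: [0.6186, 0.0565, 0.2061]
orientation: [0.214, 3.134, 0.005]
contact_force: [0.4, -0.3, 0.6]
grip_width: 0.0003
```

```bash
cat > arc.py <<'E'
from h import *
# state in case frame + arc waypoints
t=.004
def st():
    o=r.get_obs(); p=o["tcp_pos"]; c,s=np.cos(A7),np.sin(A7); d=p[:2]-CC
    return np.array([d[0]*c+d[1]*s,-d[0]*s+d[1]*c,p[2]]),o
def wp(th):
    rho=.115+.014*(1.57-th)/1.4
    return np.array([.068-rho*np.cos(th)+t*np.sin(th)+.011,0,.089+rho*np.sin(th)+t*np.cos(th)])
E
python3 - <<'E'
from arc import *
p,o=st(); print("case",p.round(4),o["contact_force"].round(2),R.from_rotvec(o["orientation"]).as_matrix().round(3).tolist())
f=grab_frame("side"); cv2.imwrite("pics/s5.png",cv2.resize(f["color"][60:240,210:370],(640,600)))
w=[wp(th) for th in np.arange(1.6,.15,-.1)]
for th,a in zip(np.arange(1.6,.15,-.1),w): print(round(th,2),(a*1000).round(1))
E
```

```text
case [ 1.062e-01 -1.000e-04  2.061e-01] [ 0.35 -0.29  0.57] [[-0.991, 0.136, 0.001], [0.136, 0.991, 0.003], [-0.0, 0.003, -1.0]]
1.6 [ 86.3   0.  203.5]
1.5 [ 74.8   0.  204.7]
1.4 [ 63.1   0.  204.7]
1.3 [ 51.4   0.  203.5]
1.2 [ 39.7   0.  201.1]
1.1 [ 28.3   0.  197.5]
1.0 [ 17.2   0.  192.7]
0.9 [  6.5   0.  186.8]
0.8 [ -3.6   0.  179.8]
0.7 [-13.    0.  171.7]
0.6 [-21.7   0.  162.7]
0.5 [-29.4   0.  152.8]
0.4 [-36.1   0.  142. ]
0.3 [-41.8   0.  130.6]
0.2 [-46.3   0.  118.5]
```

View pics/s5.png

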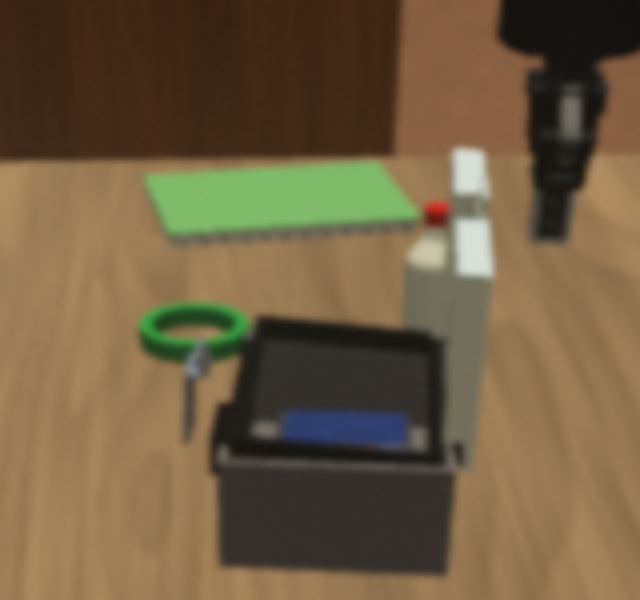

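The closed fingers are behind the lid (tip at about (550,235) in the crop), with a gap to it. I'll push it forward along the arc.

play_rows --pt "7 0 1 0 0 0 255" --pt "7 0 1 0 0 0 255" --pt "6 0 0 0 0 0 255" --pt "6 0 0 0 0 0 255" --pt "6 0 0 0 0 0 255"

```text
clock: 12.05
tcp_pos: [0.5828, 0.0604, 0.2021]
orientation: [-0.215, -3.131, -0.002]
contact_force: [1.5, -0.2, -1.2]
grip_width: 0.0
```

play_rows --pt "6 0 0 0 0 0 255" --pt "6 0 0 0 0 0 255" --pt "6 0 0 0 0 0 255"

```text
clock: 12.35
tcp_pos: [0.5647, 0.0632, 0.2041]
orientation: [0.215, 3.133, 0.004]
contact_force: [1.1, -0.1, -0.3]
grip_width: 0.0002
```

Run:
```python
from arc import *
p,o=st(); print("case",p.round(4),o["contact_force"].round(2))
```

```text
case [ 5.200e-02 -1.000e-04  2.041e-01] [ 1.09 -0.06 -0.32]
```

play_rows --pt "7 0 1 0 0 0 255" --pt "7 0 1.5 0 0 0 255" --pt "7 0 2 0 0 0 255" --pt "7 0 2.5 0 0 0 255" --pt "7 0 3 0 0 0 255"

```text
clock: 12.85
tcp_pos: [0.5273, 0.0684, 0.1939]
orientation: [0.215, 3.132, 0.005]
contact_force: [1.7, -0.3, 0.2]
grip_width: 0.0002
```

Run:
```python
from arc import *
p,o=st(); print("case",p.round(4),o["contact_force"].round(2))
f=grab_frame("side"); cv2.imwrite("pics/s6.png",cv2.resize(f["color"][60:240,210:370],(640,600)))
```

```text
case [0.0142 0.0005 0.1939] [ 1.75 -0.26  0.23]
```

View pics/s6.png

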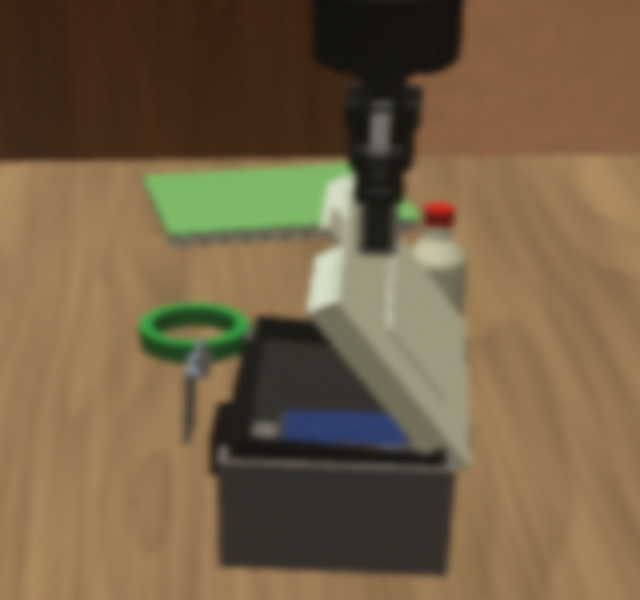

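The lid is swinging, now at about 0.95 rad, with the fingertip on its outer face. I'll continue the arc.

play_rows --pt "5 0 3 0 0 0 255" --pt "5 0 3.5 0 0 0 255" --pt "5 0 3.5 0 0 0 255" --pt "5 0 3.5 0 0 0 255" --pt "5 0 4 0 0 0 255"

```text
clock: 13.4
tcp_pos: [0.4992, 0.0722, 0.1744]
orientation: [0.215, 3.134, 0.004]
contact_force: [0.8, -0.8, 0.3]
grip_width: -0.0003
```

Run:
```python
from arc import *
p,o=st(); print("case",p.round(4),o["contact_force"].round(2))
```

```text
case [-0.0142  0.0008  0.1744] [ 0.84 -0.82  0.26]
```

play_rows --pt "3 0 4.5 0 0 0 255" --pt "3 0 4.5 0 0 0 255" --pt "3 0 4.5 0 0 0 255" --pt "3 0 4.5 0 0 0 255" --pt "3 0 4.5 0 0 0 255"

```text
clock: 13.9
tcp_pos: [0.482, 0.0746, 0.1496]
orientation: [-0.215, -3.133, -0.004]
contact_force: [0.4, 0.1, -0.5]
grip_width: -0.0
```

Run:
```python
from arc import *
p,o=st(); print("case",p.round(4),o["contact_force"].round(2))
f=grab_frame("side"); cv2.imwrite("pics/s7.png",cv2.resize(f["color"][60:240,210:370],(640,600)))
```

```text
case [-0.0316  0.001   0.1496] [ 0.45  0.08 -0.5 ]
```

View pics/s7.png

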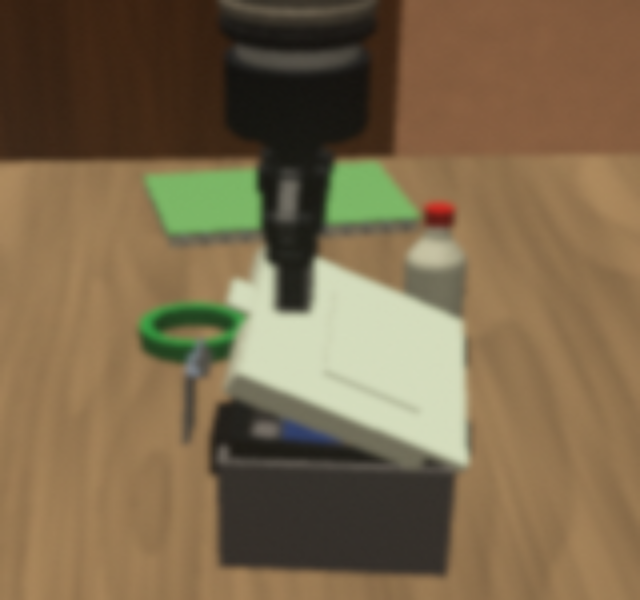

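Lid is now at about 0.45 rad. I'll keep following it, slower.

play_rows --pt "2 0 4 0 0 0 255" --pt "2 0 4 0 0 0 255" --pt "2 0 4 0 0 0 255" --pt "2 0 4 0 0 0 255" --pt "2 0 3 0 0 0 255"

```text
clock: 14.45
tcp_pos: [0.4708, 0.0761, 0.1285]
orientation: [-0.215, -3.132, -0.003]
contact_force: [1.3, -0.3, 0.6]
grip_width: 0.0
```

play_rows --pt "1.5 0 2 0 0 0 255" --pt "1.5 0 2 0 0 0 255" --pt "1 0 1 0 0 0 255"

```text
clock: 14.75
tcp_pos: [0.4663, 0.0768, 0.1228]
orientation: [-0.215, -3.132, -0.003]
contact_force: [0.2, -0.4, 0.6]
grip_width: -0.0003
```

Run:
```python
from arc import *
p,o=st(); print("case",p.round(4),o["contact_force"].round(2),R.from_rotvec(o["orientation"]).as_matrix()[:,2].round(3))
f=grab_frame("side"); cv2.imwrite("pics/s8.png",cv2.resize(f["color"][60:240,210:370],(640,600)))
```

```text
case [-0.0474  0.0012  0.1228] [ 0.21 -0.43  0.64] [-0.002  0.002 -1.   ]
```

View pics/s8.png

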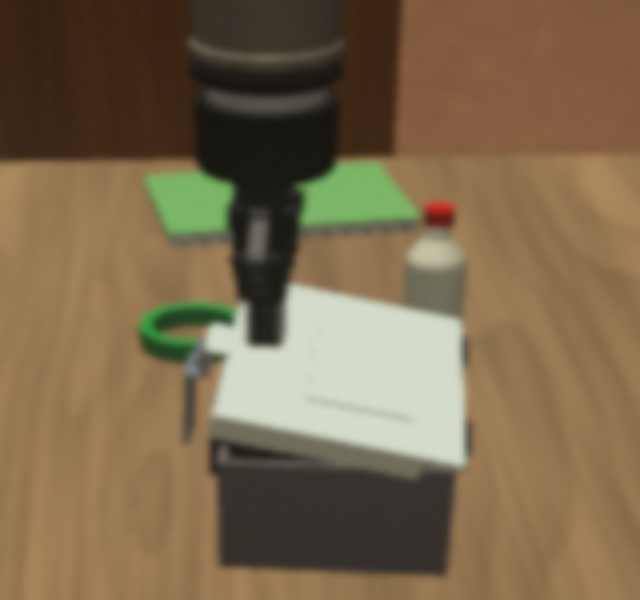

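The lid is nearly down, at about 0.22 rad, with the tongue just ahead of the catch. The fingertip is at ρ≈0.126 m. From here I press slowly, reading the force.

play_rows --pt "0.3 -0.3 1 0 0 0 255" --pt "0.3 -0.3 1 0 0 0 255"

```text
clock: 15.0
tcp_pos: [0.4655, 0.0765, 0.1208]
orientation: [-0.214, -3.132, -0.004]
contact_force: [-0.6, 0.7, -0.1]
grip_width: -0.0001
```

play_rows --pt "0 0 1 0 0 0 255" --pt "0 0 1 0 0 0 255"

```text
clock: 15.2
tcp_pos: [0.4652, 0.0765, 0.1187]
orientation: [-0.214, -3.131, -0.004]
contact_force: [-0.5, -0.5, 0.3]
grip_width: -0.0001
```

play_rows --pt "0 0 1 0 0 0 255"

```text
clock: 15.3
tcp_pos: [0.4651, 0.0764, 0.1175]
orientation: [-0.214, -3.131, -0.004]
contact_force: [-0.0, -0.0, 1.1]
grip_width: -0.0001
```

play_rows --pt "0 0 1 0 0 0 255"

```text
clock: 15.4
tcp_pos: [0.465, 0.0764, 0.1164]
orientation: [-0.214, -3.131, -0.004]
contact_force: [0.4, 0.2, 0.1]
grip_width: -0.0002
```

play_rows --pt "0 0 1 0 0 0 255"

```text
clock: 15.5
tcp_pos: [0.465, 0.0764, 0.1153]
orientation: [-0.214, -3.131, -0.004]
contact_force: [-0.0, -0.1, 1.3]
grip_width: -0.0001
```

play_rows --pt "0 0 1 0 0 0 255"

```text
clock: 15.6
tcp_pos: [0.4649, 0.0764, 0.1142]
orientation: [-0.214, -3.131, -0.004]
contact_force: [0.7, -0.8, 0.8]
grip_width: -0.0002
```

play_rows --pt "0 0 1 0 0 0 255"

```text
clock: 15.7
tcp_pos: [0.4649, 0.0763, 0.1131]
orientation: [-0.214, -3.13, -0.003]
contact_force: [-1.2, 0.2, 2.9]
grip_width: -0.0002
```

play_rows --pt "0 0 1 0 0 0 255"

```text
clock: 15.8
tcp_pos: [0.4647, 0.0764, 0.1121]
orientation: [-0.214, -3.13, -0.004]
contact_force: [-1.8, 0.6, 4.1]
grip_width: 0.0004
```

play_rows --pt "0 0 0.8 0 0 0 255"

```text
clock: 15.9
tcp_pos: [0.4646, 0.0764, 0.1114]
orientation: [-0.214, -3.13, -0.004]
contact_force: [-2.0, 0.0, 4.4]
grip_width: -0.0002
```

On the ramp now, at about 4.5 N. I'll continue in 0.7 mm rows.

play_rows --pt "0 0 0.8 0 0 0 255"

```text
clock: 16.0
tcp_pos: [0.4644, 0.0764, 0.1106]
orientation: [-0.214, -3.129, -0.004]
contact_force: [-2.3, 0.6, 4.4]
grip_width: 0.0001
```

play_rows --pt "0 0 0.8 0 0 0 255"

```text
clock: 16.1
tcp_pos: [0.4643, 0.0764, 0.1098]
orientation: [-0.214, -3.129, -0.004]
contact_force: [-2.1, 0.6, 5.2]
grip_width: -0.0001
```

play_rows --pt "0 0 0.8 0 0 0 255"

```text
clock: 16.2
tcp_pos: [0.4642, 0.0765, 0.1091]
orientation: [-0.214, -3.129, -0.004]
contact_force: [-1.5, -0.6, 6.9]
grip_width: -0.0002
```

play_rows --pt "0 0 0.8 0 0 0 255"

```text
clock: 16.3
tcp_pos: [0.4641, 0.0765, 0.1083]
orientation: [-0.214, -3.129, -0.004]
contact_force: [-1.2, -0.1, 5.8]
grip_width: 0.0003
```

play_rows --pt "0 0 0.7 0 0 0 255"

```text
clock: 16.4
tcp_pos: [0.464, 0.0765, 0.1076]
orientation: [-0.214, -3.129, -0.004]
contact_force: [-2.4, -0.5, 5.3]
grip_width: -0.0003
```

play_rows --pt "0 0 0.7 0 0 0 255"

```text
clock: 16.5
tcp_pos: [0.4639, 0.0765, 0.1069]
orientation: [-0.214, -3.128, -0.004]
contact_force: [-2.7, 0.1, 5.1]
grip_width: 0.0001
```

play_rows --pt "0 0 0.7 0 0 0 255"

```text
clock: 16.6
tcp_pos: [0.4638, 0.0765, 0.1063]
orientation: [-0.214, -3.128, -0.004]
contact_force: [-2.8, -0.2, 6.4]
grip_width: 0.0001
```

play_rows --pt "0 0 0.6 0 0 0 255"

```text
clock: 16.7
tcp_pos: [0.4637, 0.0765, 0.1058]
orientation: [-0.214, -3.128, -0.004]
contact_force: [-2.0, 0.9, 5.6]
grip_width: -0.0004
```

play_rows --pt "0 0 0.6 0 0 0 255"

```text
clock: 16.8
tcp_pos: [0.4636, 0.0765, 0.1053]
orientation: [-0.214, -3.128, -0.004]
contact_force: [-2.8, 0.7, 5.4]
grip_width: 0.0001
```

play_rows --pt "0 0 0.7 0 0 0 255"

```text
clock: 16.9
tcp_pos: [0.4638, 0.0765, 0.1047]
orientation: [-0.214, -3.128, -0.004]
contact_force: [0.1, 0.1, -0.5]
grip_width: 0.0002
```

play_rows --pt "0 0 0.7 0 0 0 255"

```text
clock: 17.0
tcp_pos: [0.4638, 0.0766, 0.1039]
orientation: [-0.214, -3.128, -0.004]
contact_force: [-2.4, -0.4, 7.6]
grip_width: 0.0003
```

play_rows --pt "0 0 0.7 0 0 0 255"

```text
clock: 17.1
tcp_pos: [0.4638, 0.0766, 0.1034]
orientation: [-0.214, -3.128, -0.005]
contact_force: [-3.3, -0.3, 10.2]
grip_width: -0.0001
```

play_rows --pt "0 0 0.7 0 0 0 255"

```text
clock: 17.2
tcp_pos: [0.4638, 0.0766, 0.1031]
orientation: [-0.214, -3.128, -0.005]
contact_force: [-4.0, -0.6, 11.7]
grip_width: 0.0001
```

play_rows --pt "0 0 0.7 0 0 0 255"

```text
clock: 17.3
tcp_pos: [0.4637, 0.0766, 0.1028]
orientation: [-0.214, -3.127, -0.005]
contact_force: [-3.9, -0.2, 12.5]
grip_width: 0.0002
```

play_rows --pt "0 0 0.7 0 0 0 255"

```text
clock: 17.4
tcp_pos: [0.4638, 0.0765, 0.1027]
orientation: [-0.215, -3.127, -0.005]
contact_force: [-5.2, -1.1, 13.6]
grip_width: 0.0002
```

There was a first drop at z≈0.105, and the seal force is now growing, 13.6 N. Increments act nearly as a force command here, so I'll go on gently with a little forward relief.

play_rows --pt "0.2 0 0.8 0 0 0 255"

```text
clock: 17.5
tcp_pos: [0.4637, 0.0766, 0.1026]
orientation: [-0.215, -3.127, -0.006]
contact_force: [-4.7, -1.4, 14.4]
grip_width: -0.0001
```

play_rows --pt "0.2 0 0.8 0 0 0 255"

```text
clock: 17.6
tcp_pos: [0.4637, 0.0766, 0.1026]
orientation: [-0.215, -3.127, -0.006]
contact_force: [-5.0, 0.1, 13.8]
grip_width: 0.0002
```

play_rows --pt "0.2 0 0.8 0 0 0 255"

```text
clock: 17.7
tcp_pos: [0.4637, 0.0766, 0.1025]
orientation: [-0.216, -3.128, -0.007]
contact_force: [-5.5, -1.0, 14.2]
grip_width: 0.0001
```

Run:
```python
from arc import *
p,o=st(); print("case",p.round(4),o["contact_force"].round(2),R.from_rotvec(o["orientation"]).as_matrix()[:,2].round(3))
f=grab_frame("side"); cv2.imwrite("pics/s9.png",cv2.resize(f["color"][110:240,230:340],(520,600)))
P=cloud(f); c,s=np.cos(A7),np.sin(A7); X=(P[...,0]-CC[0])*c+(P[...,1]-CC[1])*s; Y=-(P[...,0]-CC[0])*s+(P[...,1]-CC[1])*c; Z=P[...,2]
m=(f["depth"]>.1)&(Y>-.098)&(Y<-.03)&(X<.06)&(X>-.068)&(Z>.088)&(Z<.13)
k=np.polyfit(X[m],Z[m],1); print(m.sum(),"lid slope",-k[0],"z at hinge",np.polyval(k,.068))
```

```text
case [-0.05    0.0007  0.1025] [-5.49 -1.02 14.18] [-0.006  0.005 -1.   ]
961 lid slope 0.06776679233098039 z at hinge 0.09458378286986127
```

View pics/s9.png

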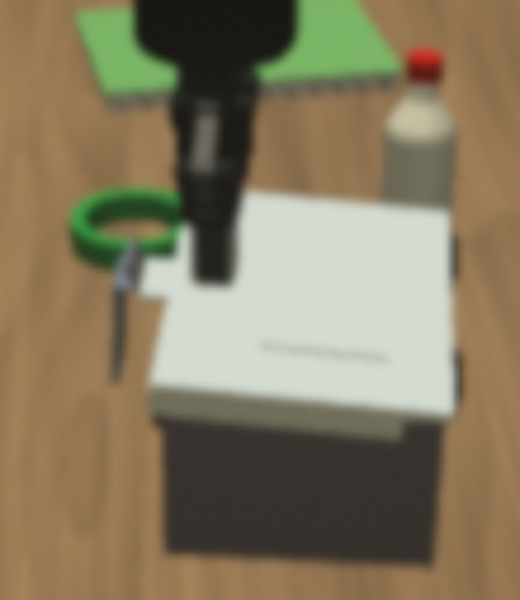

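The lid slope is about 0.068 rad, not yet snapped. I'll raise the press a little at a time.

play_rows --pt "0.4 0 0.9 0 0 0 255"

```text
clock: 17.85
tcp_pos: [0.4637, 0.0766, 0.1025]
orientation: [-0.216, -3.128, -0.008]
contact_force: [-3.7, -0.8, 14.8]
grip_width: -0.0002
```

play_rows --pt "0.4 0 0.9 0 0 0 255"

```text
clock: 17.95
tcp_pos: [0.4637, 0.0766, 0.1025]
orientation: [-0.217, -3.129, -0.008]
contact_force: [-4.8, -1.4, 15.1]
grip_width: -0.0002
```

play_rows --pt "0.4 0 1 0 0 0 255"

```text
clock: 18.05
tcp_pos: [0.4637, 0.0766, 0.1024]
orientation: [-0.217, -3.129, -0.009]
contact_force: [-4.5, 0.3, 15.7]
grip_width: 0.0002
```

play_rows --pt "0.4 0 1 0 0 0 255"

```text
clock: 18.15
tcp_pos: [0.4637, 0.0766, 0.1023]
orientation: [-0.218, -3.13, -0.01]
contact_force: [-4.1, -1.2, 15.6]
grip_width: -0.0
```

play_rows --pt "0.5 0 1.1 0 0 0 255"

```text
clock: 18.25
tcp_pos: [0.4637, 0.0766, 0.1022]
orientation: [-0.218, -3.131, -0.011]
contact_force: [-3.9, -1.1, 15.9]
grip_width: 0.0002
```

play_rows --pt "0.5 0 1.1 0 0 0 255"

```text
clock: 18.35
tcp_pos: [0.4637, 0.0766, 0.1021]
orientation: [-0.219, -3.131, -0.011]
contact_force: [-4.7, -1.2, 17.0]
grip_width: 0.0001
```

play_rows --pt "0.5 0 1.2 0 0 0 255"

```text
clock: 18.45
tcp_pos: [0.4637, 0.0766, 0.102]
orientation: [-0.219, -3.132, -0.012]
contact_force: [-5.1, -1.0, 16.8]
grip_width: -0.0002
```

play_rows --pt "0.5 0 1.2 0 0 0 255"

```text
clock: 18.55
tcp_pos: [0.4637, 0.0766, 0.1019]
orientation: [-0.22, -3.133, -0.013]
contact_force: [-5.6, -0.9, 18.5]
grip_width: 0.0002
```

play_rows --pt "0.5 0 1.3 0 0 0 255"

```text
clock: 18.65
tcp_pos: [0.4636, 0.0766, 0.1018]
orientation: [-0.221, -3.133, -0.014]
contact_force: [-5.4, -1.7, 18.3]
grip_width: 0.0001
```

play_rows --pt "0.5 0 1.3 0 0 0 255"

```text
clock: 18.75
tcp_pos: [0.4636, 0.0766, 0.1016]
orientation: [0.221, 3.133, 0.015]
contact_force: [-5.1, -1.7, 17.8]
grip_width: 0.0001
```

play_rows --pt "0.5 0 1.3 0 0 0 255"

```text
clock: 18.85
tcp_pos: [0.4636, 0.0766, 0.1014]
orientation: [0.222, 3.133, 0.016]
contact_force: [-5.7, -0.4, 19.2]
grip_width: 0.0002
```

```bash
cat > look.py <<'E'
from arc import *
import sys
p,o=st(); print(o["clock"],"case",p.round(4),o["contact_force"].round(2),R.from_rotvec(o["orientation"]).as_matrix()[:,2].round(3))
fs=[]
for n in("side","scene","wrist"):
    f=grab_frame(n)
    P=cloud(f); c,s=np.cos(A7),np.sin(A7); X=(P[...,0]-CC[0])*c+(P[...,1]-CC[1])*s; Y=-(P[...,0]-CC[0])*s+(P[...,1]-CC[1])*c; Z=P[...,2]
    m=(f["depth"]>.1)&(abs(Y)>.035)&(abs(Y)<.098)&(X<.06)&(X>-.066)&(Z>.088)&(Z<.13)
    k=np.polyfit(X[m],Z[m],1); print(n,m.sum(),"lid slope",-k[0].round(4),"z at hinge",np.polyval(k,.068).round(4))
    k=(f["depth"]>.1)&(abs(Y)<.014)&(X<-.072)&(X>-.11)&(Z>.06)
    if k.sum(): print("catch px",k.sum(),"X",np.percentile(X[k],[2,50,98]).round(4),"Z",np.percentile(Z[k],[2,98]).round(4))
    fs.append(f["color"])
cv2.imwrite(f"pics/{sys.argv[1]}.png",np.hstack([cv2.resize(fs[0][110:240,230:340],(400,473)),cv2.resize(fs[2][40:420,130:430],(400,473))]))
E
python3 look.py l1
```

```text
18.85 case [-0.05    0.0007  0.1014] [-5.69 -0.4  19.19] [ 0.002  0.01  -1.   ]
side 1381 lid slope 0.0589 z at hinge 0.0945
catch px 187 X [-0.104  -0.0866 -0.073 ] Z [0.0653 0.4191]
scene 1876 lid slope 0.0608 z at hinge 0.0941
catch px 417 X [-0.1092 -0.0905 -0.0725] Z [0.5138 0.5683]
wrist 22389 lid slope 0.0583 z at hinge 0.0948
catch px 3989 X [-0.0952 -0.0881 -0.0727] Z [0.0641 0.1184]
```

View pics/l1.png

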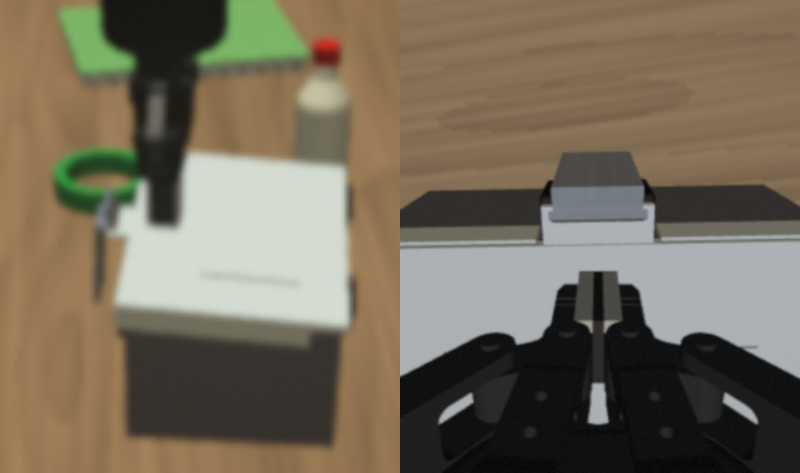

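Lid at about 0.059 rad and 19 N, and the catch hasn't snapped yet. By depth it should go within about 1 mm. I'll continue in small steps, and stop at about 24 N.

play_rows --pt "0.5 0 1.3 0 0 0 255"

```text
clock: 19.1
tcp_pos: [0.4636, 0.0766, 0.1013]
orientation: [0.222, 3.132, 0.016]
contact_force: [-5.2, -1.3, 19.6]
grip_width: -0.0003
```

play_rows --pt "0.5 0 1.3 0 0 0 255"

```text
clock: 19.2
tcp_pos: [0.4636, 0.0766, 0.1012]
orientation: [0.223, 3.131, 0.017]
contact_force: [-5.5, -1.1, 19.5]
grip_width: 0.0002
```

play_rows --pt "0.5 0 1.3 0 0 0 255"

```text
clock: 19.3
tcp_pos: [0.4636, 0.0766, 0.1012]
orientation: [0.224, 3.13, 0.018]
contact_force: [-5.6, -1.8, 20.4]
grip_width: 0.0001
```

play_rows --pt "0.6 0 1.4 0 0 0 255"

```text
clock: 19.4
tcp_pos: [0.4636, 0.0766, 0.1011]
orientation: [0.224, 3.129, 0.019]
contact_force: [-5.6, -2.1, 21.3]
grip_width: 0.0001
```

play_rows --pt "0.6 0 1.4 0 0 0 255"

```text
clock: 19.5
tcp_pos: [0.4636, 0.0766, 0.101]
orientation: [0.225, 3.128, 0.02]
contact_force: [-5.6, -1.1, 21.5]
grip_width: 0.0003
```

play_rows --pt "0.6 0 1.4 0 0 0 255"

```text
clock: 19.6
tcp_pos: [0.4636, 0.0766, 0.101]
orientation: [0.225, 3.128, 0.021]
contact_force: [-6.7, -1.4, 22.8]
grip_width: 0.0
```

The force stands at 23.8 N without a clear drop, although there was a small dip at 18.6–18.75 s. Rather than push harder, I'll lift off and see whether the lid stays.

play_rows --pt "0 0 -0.3 0 0 0 255" --pt "0 0 -1 0 0 0 255" --pt "0 0 -3 0 0 0 255" --pt "0 0 -5 0 0 0 255" --pt "0 0 -5 0 0 0 255"

```text
clock: 20.1
tcp_pos: [0.4638, 0.076, 0.1163]
orientation: [0.226, 3.127, 0.021]
contact_force: [-0.3, -0.4, 0.5]
grip_width: 0.0001
```

```bash
python3 look.py l2
```

```text
20.1 case [-0.0498  0.0002  0.1163] [-0.28 -0.4   0.5 ] [ 0.007  0.013 -1.   ]
side 1378 lid slope 0.0658 z at hinge 0.0945
catch px 179 X [-0.1033 -0.0873 -0.0735] Z [0.0651 0.4296]
scene 1880 lid slope 0.0632 z at hinge 0.0944
catch px 392 X [-0.1089 -0.0896 -0.0731] Z [0.5193 0.5723]
wrist 22174 lid slope 0.0638 z at hinge 0.0948
catch px 3333 X [-0.0952 -0.0879 -0.0727] Z [0.0639 0.1183]
```

View pics/l2.png

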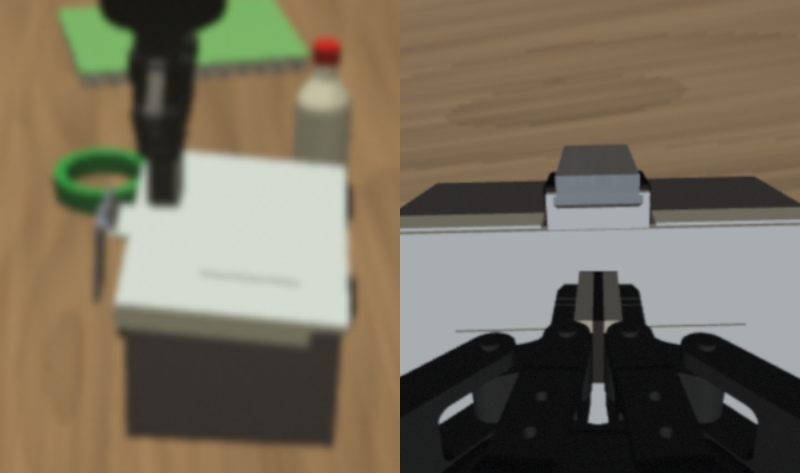

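The lid stays down by itself at about 0.064 rad with no hand force, so it looks caught. To make sure the catch is back at rest, I'll compare its pixels in the fixed side camera with the first picture, and check that the lid holds over time.

play_rows --pt "0 0 -40 0 0 0 255" --pt "0 0 -40 0 0 0 255" --pt "-20 0 -40 0 0 0 255" --pt "-40 0 -30 0 0 0 255" --pt "-40 0 0 0 0 0 255"

```text
clock: 20.75
tcp_pos: [0.5588, 0.0603, 0.2706]
orientation: [0.219, 3.133, 0.02]
contact_force: [0.2, 0.8, 1.7]
grip_width: 0.0001
```

```bash
python3 look.py l3
python3 - <<'E'
from arc import *
f=grab_frame("side"); a=dict(np.load("/tmp/a_side.npz")); g=grab_frame("scene"); b=dict(np.load("/tmp/a_scene.npz"))
A=a["color"][155:200,245:275];B=f["color"][155:200,245:275]
C=b["color"][180:215,310:345];D=g["color"][180:215,310:345]
cv2.imwrite("pics/cmp.png",np.hstack([cv2.resize(i,(200,300),interpolation=cv2.INTER_NEAREST) for i in(A,B)]+[cv2.resize(i,(200,200),interpolation=cv2.INTER_NEAREST).repeat(1,0)[:].__class__ and cv2.resize(i,(200,300),interpolation=cv2.INTER_NEAREST) for i in(C,D)]))
# shift of the catch blade in side view (lower part, below the tongue)
ga,gb=[cv2.cvtColor(i,cv2.COLOR_BGR2GRAY).astype(np.float32) for i in(a["color"][170:198,248:270],f["color"][170:198,248:270])]
print("side lower shift px",cv2.phaseCorrelate(ga,gb), "px per mm ~",a["K"][0,0]/a["depth"][180,258]/1000)
E
```

```text
20.75 case [ 0.0465 -0.0037  0.2706] [0.21 0.85 1.68] [ 0.002  0.013 -1.   ]
side 1506 lid slope 0.0658 z at hinge 0.0944
catch px 102 X [-0.0938 -0.087  -0.0734] Z [0.065  0.1176]
scene 1885 lid slope 0.0651 z at hinge 0.0943
catch px 82 X [-0.0877 -0.0819 -0.0725] Z [0.0999 0.1188]
wrist 19208 lid slope 0.0638 z at hinge 0.095
catch px 972 X [-0.0926 -0.0816 -0.0723] Z [0.102  0.1189]
side lower shift px ((4.520719493900522, 3.6115397081605387), 0.1774288515249888) px per mm ~ 0.4193704024771799
```

View pics/cmp.png

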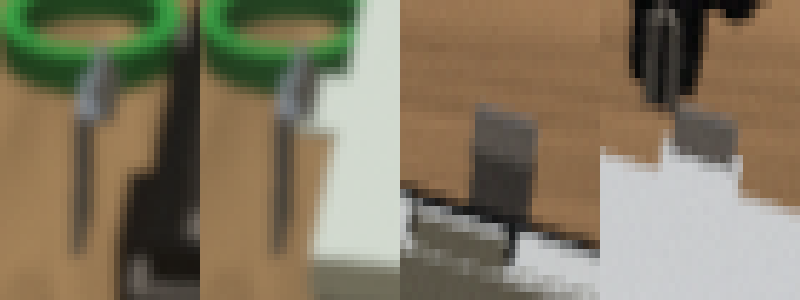

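View pics/l3.png

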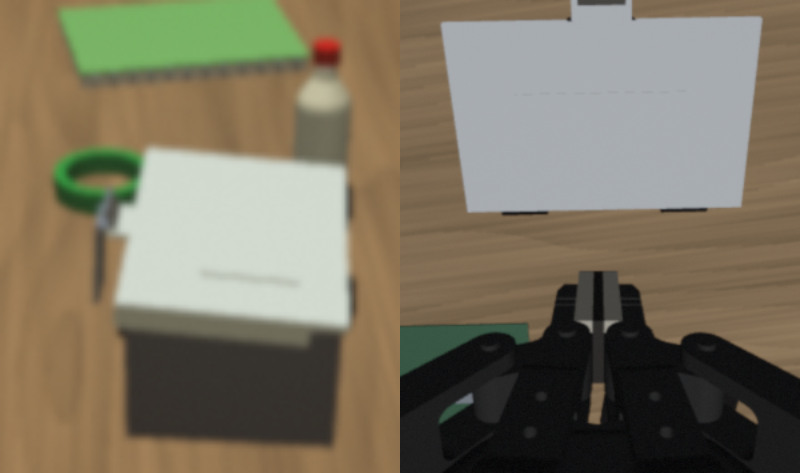

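Run:
```python
from arc import *
f=grab_frame("side"); a=dict(np.load("/tmp/a_side.npz"))
G=[cv2.cvtColor(i["color"],cv2.COLOR_BGR2GRAY).astype(float) for i in(a,f)]
for r0,r1,c0,c1 in((172,190,252,263),(163,172,254,262)):
    o=[]
    for g in G:
        w=g[r0:r1,c0:c1]; w=np.clip(w.max(1,keepdims=True)-w,0,None); w[w<20]=0
        o.append(np.median((w*np.arange(c0,c1)).sum(1)/w.sum(1)))
    print("blade column before/after",np.round(o,3))
for n in ("scene","side"):
    f=grab_frame(n); b=dict(np.load(f"/tmp/a_{n}.npz"))
    cl=cloud(f); c0=cloud(b); 
    d=cv2.absdiff(f["color"],b["color"]).max(2)
    for nm,(x0,y0,x1,y1) in {"scene":{"mug":(165,215,215,265),"glue":(400,248,430,292),"tape":(388,213,424,240)},"side":{"mug":(325,260,385,335),"tape":(240,148,275,170)}}[n].items():
        print(n,nm,"diff mean",d[y0:y1,x0:x1].mean().round(2))
print(r.get_obs()["clock"],r.get_obs()["tcp_pos"])
```

```text
blade column before/after [257.019 256.956]
blade column before/after [256.631 256.447]
scene mug diff mean 2.33
scene glue diff mean 2.38
scene tape diff mean 2.42
side mug diff mean 5.74
side tape diff mean 33.24
21.15 [0.55443903 0.0601472  0.26519121]
```

The blade has shifted by no more than 0.2 px (under 0.5 mm), so the catch is back at rest over the tongue. The lid holds at 0.065 and the bystanders are unchanged. I'll raise the arm a little, check once more and hand in.

play_rows --pt "0 0 -20 0 0 0 255" --pt "0 0 0 0 0 0 255" --pt "0 0 0 0 0 0 255" --pt "0 0 0 0 0 0 255"

```text
clock: 21.55
tcp_pos: [0.5514, 0.0607, 0.2844]
orientation: [-0.216, -3.123, -0.015]
contact_force: [-0.3, -0.3, 0.5]
grip_width: 0.0
```

```bash
python3 look.py l4
python3 - <<'E'
from bench import r
o=r.get_obs(); print(o["clock"],o["tcp_pos"],abs(o["qvel"]).max()); print(r.hand_in())
E
```

```text
21.55 case [ 0.0391 -0.0042  0.2844] [-0.28 -0.26  0.46] [-0.011  0.01  -1.   ]
side 1488 lid slope 0.0629 z at hinge 0.0946
catch px 105 X [-0.0937 -0.0871 -0.0728] Z [0.0648 0.1185]
scene 1883 lid slope 0.0661 z at hinge 0.094
catch px 85 X [-0.0888 -0.0822 -0.0726] Z [0.0999 0.1189]
wrist 16719 lid slope 0.0636 z at hinge 0.095
catch px 810 X [-0.0922 -0.0818 -0.0722] Z [0.1018 0.1188]
21.7 [0.55148211 0.06059668 0.28411828] 0.005170023339429263
the job is handed in; nothing more can be done
None
```

The stamp stands upright in the empty half of the box and the lid is held shut. I handed the job in at 21.7 s of the 64 s allowed; the hand-in gives no verdict.

**Stamp:** My first grip on the brown stamp was too high and nudged it about 7 mm, so I opened and gripped it again lower down. In the box it stood at about case (-0.003, -0.038), with its top at z = 0.065. I measured this just before closing the lid; it can't be seen since.

**Lid:** I swung it over from behind with closed fingers and pressed it slowly. The highest force I read was about 24 N, against the 28 N limit. The first drop came at about 6 N. The snap itself was not a clear drop, only a small dip near 18 N, so I lifted off to check.

**Last checks:**
- **Lid angle:** it stayed at 0.063 to 0.066 rad in all three cameras for over a second with nothing touching it.
- **Catch:** it was within about 0.5 mm of its rest position in the side view.
- **Bystanders:** the mug, glue and tape show no change in the scene view. In the side view the tape area did differ, because the closed lid now covers part of it.
- **Arm:** it was clear of everything and still.

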